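Label holder behind the shelf's clamp lip, held home

TASK

The small bench shelf needs its label holder back. Slacken the captive wing nut by hand, at least half a turn anticlockwise, so that the clamp lip lifts; then stand the holder on the shelf's front ledge, card facing out, slide its tongue in behind the lip until its shoulder rib is square against the lip, and finish while still holding it there, pressed fully home against the ejector spring, so that I can nip the nut up. Leave the hardware on the shelf and the tools on the bench where they are.

Things in the scene. Friction and masses are not known exactly. Their poses are not given: they have to be found in the camera images.
- lip_mouth (a point): Middle of the slot's mouth, on the shelf's deck (70 mm above the bench, level), under the front edge of the clamp lip: a dark steel strap 112 mm wide (y), 60 mm deep (x). x points into the slot, away from the ledge; z up. In front of the lip 50 mm of bare ledge; the lip's edge is rounded. Inside, two 8 mm guide pins at y = +-44 mm. Slot 2 mm high with the nut tight, up to 6 mm when slackened.
- wing_nut_grip (a point): Grip point of the steel wing nut on top of the clamp lip, on its upright axis, 38 mm behind the lip's front edge. Its two ears lie along this point's x, 52 mm tip to tip, 9 mm thick (y), from 10 mm below to 10 mm above the point; the lip's flat top is 21.5 mm below it. Best pinched across the flat ears; turns about z and rises 0.95 mm per rad with the lip.
- wing_nut (a joint): Angle of the wing nut in rad: 0 tight, grows anticlockwise seen from above as it is slackened, stops at 4.2; starts at 0 to 0.4. It stays where it is left (about 0.07 N m of friction) and lifts the lip 6 mm per turn.
- ejector (a joint): Travel in m of the spring bar hidden in the slot: 0 free, 0.006 with the holder fully home. The tongue meets it 6 mm before home; it pushes back with 3 N at first and 8.5 N at home, and shoves an unheld holder out again.
- holder_face (a point): Centre of the label holder's upright card frame, 10 mm thick (x), 64 mm wide (y), 46 mm high; this point is 23 mm above its underside. The white card faces -x. Best gripped here from above, fingers in front of and behind the frame; 34 mm are free behind it up to the rib.
- holder_shoulder (a point): On the underside of the label holder, below the middle of the shoulder face that meets the lip, 43 mm behind the centre of the card frame. Axes as the holder: x from the card to the tongue's tip, z up. Fully home this point lies at lip_mouth with the axes parallel.
- label_holder: Loose aluminium label holder, about 0.12 kg, standing on the bench: card frame on a flat tongue 3 mm thick and 64 mm wide that runs to x = +67 mm, with a shoulder rib across it at x = 39 to 43 mm, 14 mm high, so 24 mm of tongue go behind the lip. Origin under the middle of the frame, on its underside.
- bearing_a: Ball bearing, 52 mm across, 15 mm high, lying on the shelf behind the lip, at the left. Leave alone. Origin at the centre of its underside.
- bolt_a: Bolt with nut, 68 mm long, lying on the shelf behind the lip. Leave alone. Origin at the centre of its underside.
- bolt_b: Thicker bolt without nut, 64 mm long, lying on the shelf at the right. Leave alone. Origin at the centre of its underside.
- tape_measure: Tape measure, 84 x 67 x 29 mm, on the bench at the left front. Leave alone. Origin at the centre of its underside.
- coupler_a: Steel air coupler, 60 mm long, 25 mm thick, on the bench at the left of the ledge. Leave alone. Origin at the centre of its underside.
- chisel: Cold chisel, 169 mm long, 16 mm high, on the bench at the right front. Leave alone. Origin at the centre of its underside.
- clamp_lip: The dark steel clamp lip itself, lifted by the slackened nut. Origin at its front edge, on the level of the deck when the nut is tight; axes as lip_mouth. It does not give way in x: fully home, the holder's shoulder rib bears on its front edge.

How it is judged:
By the outcome, as a careful person would: the job done as asked, in the order asked, and still so for the second after the job is handed in, while the arm keeps its last pose, push and grip.
It also fails if it takes over 72 s, if anything falls off the work surface, if the arm or the gripper's body presses on something with over 40 N, if the wrist force passes 120 N, or if a joint passes its speed limit or range.

ROBOT

A 6-joint arm with a two-finger parallel gripper is mounted at the origin on a cart in front of the work surface, level with it; the furniture and walls round the work are solid. World frame = base frame: x ahead of the robot, y to its left, z up, the work surface at z = 0. Lengths are in m, angles in rad, forces in N, time in s.
With the tool pointing down it reaches from about 0.3 to 0.775 m from the base axis. Payload 14.6 kg.
Tool frame: the origin (TCP) lies midway between the tips of the shut fingers; the grasp point (between the pads) lies 19 mm behind it; z points along the fingers, y is the direction in which the jaws open and shut (so a half turn about z gives the same grasp; the last joint's range is limited). The gripper opens to 85 mm and grips with 20 to 120 N. Pads are 22 mm wide; open, the fingers measure 114 mm over their backs; the gripper's body (76 mm by 85 mm) begins 54 mm behind the grasp point. The pads swing forward as they close: fully open they stand 13 mm farther back than shut.
Start: joints at [1.208, 0.3, 1.521, -0, 1.321, -0.067], TCP at [0.16, 0.526, 0.231] pointing down, gripper open.
Joint ranges: [-3.03, 3.03], [-0.79, 2.21], [0.23, 2.52], [-1.04, 4.18], [0, 3.07], [-2.55, 2.55]. Speed limits (rad/s): [2.22, 2.22, 2.57, 3.14, 3.14, 3.14].

INTERFACE

Orientations are given as a unit quaternion [x, y, z, w].
In Python, from plant import read_state, snapshot, hand_in gives the robot as it stands.
- The arm moves only by the tool carry_out, never from a script. Its argument "rows" is a list of rows, each a list of 3 entries, a list of its own where there are three numbers: the turn, a rotation vector about the tool's x, y, z in rad, then the shift along the tool's x, y, z in mm, then the closure, from -1 (fully open) to 1 (shut). A call has 1 to 8 rows; each row shifts and turns the commanded pose from where the row before left it, along the tool's axes as they then stand; what a row does not reach is not made up. A row lasts 1/12 s, in which the tool goes at most 41.7 mm and 7.16 degrees, less where a joint would pass 70% of its speed; a pose out of reach is approached as far as the arm can. A call is refused whole if a number of a shift passes 41.7 or a number of a turn 0.125, either way. A call with a gripper value outside its range is refused whole. The fingers move at their own pace and stop on an object; "force" is the grip in N (left out, the last holds). Time passes only in rows, so rows that do not move let the fingers close. It gives the time, the measured TCP pose, the force and the opening at its end, in the units of the state.
- read_state(): the state, without advancing time (a new reading comes with each control period).
- snapshot(name): name is "scene" or "top" or "wrist"; returns a dict with "color" (384x512x3 uint8, red, green, blue), "mtx" (3x3 intrinsics, pixels), "rvec" (rotation vector, rad) and "tvec" (3), from world to camera coordinates, as OpenCV has them; the wrist camera has in their place "T_tool_cam" (4x4, takes a point from camera to tool coordinates, whose origin is the TCP and whose axes are the flange's). Camera axes: x right, y down, z forward; pixel columns grow to the right and rows downward; lengths in m; the calibration is good to about 2 mm. A picture is of the moment at which its call begins: read the wrist's pose just before it. There is no depth.
- hand_in(): hands the job in, once; it reports no verdict.
The state is a dict: "time_s": time; "joint_positions": joint angles; "qvel": joint speeds; "effort": joint torques, N m; "eef_pos": TCP position; "ee_rot": TCP orientation; "ft_force": force on the tool from outside, world axes, zero at the start; "moment": the same for the moment, N m; "finger_gap": finger opening in m.
Only numpy, scipy, OpenCV 4.12 (cv2) and the standard library are available. Lean on these libraries where they do the work, as an engineer would, in place of code of your own. Each camera call takes 0.05 s, during which the arm holds its last target.

## Working session

There is one attempt and no reset: what is moved stays moved. The work goes in short steps, Python scripts to look and compute and a tool call to move; the robot and the scene stay as the last step left them, time stands still between calls to the robot, and variables do not carry over. Pictures are saved under pics/ and viewed, and the job is handed in when it is done.

Besides the shell and the picture viewer there is one more tool, called after "Call:" in YAML: its name, and indented under it one key for each argument. carry_out: Moves the arm, as the interface text tells. Its arguments: {"type":"object","properties":{"rows":{"type":"array","items":{"type":"array"}},"force":{"type":"number"}},"required":["rows"]}

```bash
ls; mkdir -p pics
python3 - <<'E'
from plant import read_state, snapshot
import cv2,json
s=read_state(); print(s)
for n in ["scene","top","wrist"]:
    d=snapshot(n); cv2.imwrite(f"pics/{n}0.png",d["color"][:,:,::-1]); print(n,{k:v.tolist() if hasattr(v,'tolist') else v for k,v in d.items() if k!="color"})
E
```

```text
pics
{'time_s': 0.0, 'joint_positions': array([ 1.20840766e+00,  3.00483193e-01,  1.52158749e+00,  2.62573784e-05,
        1.32068741e+00, -6.65997966e-02]), 'qvel': array([ 2.57164972e-04,  4.87061963e-05,  1.77275231e-03, -2.27004536e-03,
       -3.91348931e-04, -1.61216914e-03]), 'effort': array([ 1.73740023e-03, -5.43505669e+01, -3.61799169e+01, -1.33153230e-05,
        4.01810845e-03, -2.22953850e-05]), 'eef_pos': array([0.16023623, 0.52589826, 0.23071196]), 'ee_rot': array([ 1.47359076e-01,  9.89082890e-01, -5.66661082e-04, -1.36461087e-04]), 'ft_force': array([-0.17856746, -1.05130061, -0.24838465]), 'moment': array([-0.03345523,  0.02015342, -0.00160383]), 'finger_gap': 0.08533055811570513}
scene {'mtx': [[447.1326780108387, 0.0, 252.14267249200154], [0.0, 447.1326780108387, 180.9466366661305], [0.0, 0.0, 1.0]], 'rvec': [1.28064685916172, 2.2811402323611274, -0.9075912584139726], 'tvec': [0.28571415613563644, -0.2941566972991846, 1.3580959691834533]}
top {'mtx': [[473.0276971313344, 0.0, 256.5574229328065], [0.0, 473.0276971313344, 195.52266364780698], [0.0, 0.0, 1.0]], 'rvec': [2.1542940933352392, -2.1426619832597233, 0.13050037070936263], 'tvec': [0.01972127986931814, 0.5764550574711901, 1.1747955179447445]}
wrist {'mtx': [[322.7758265317545, 0.0, 254.51146867350732], [0.0, 322.7758265317545, 189.23687304654038], [0.0, 0.0, 1.0]], 'T_tool_cam': [[-0.0007619020462547564, -0.9487371447479376, -0.3160652617432049, 0.07908004395271902], [0.9999988000180914, -0.001149177556293857, 0.0010389193034673328, 0.0013341832133229037], [-0.0013488764387144976, -0.31606409091586596, 0.9487368818412604, -0.14165803553745082], [0.0, 0.0, 0.0, 1.0]]}
```

View pics/scene0.png

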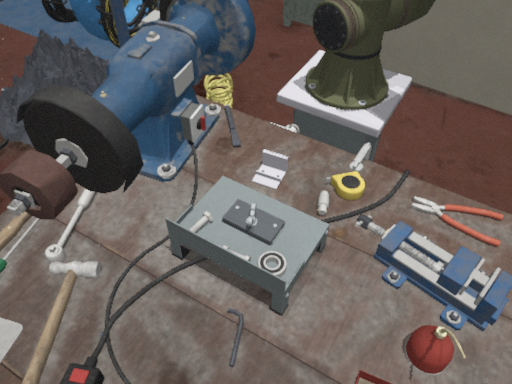

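View pics/top0.png

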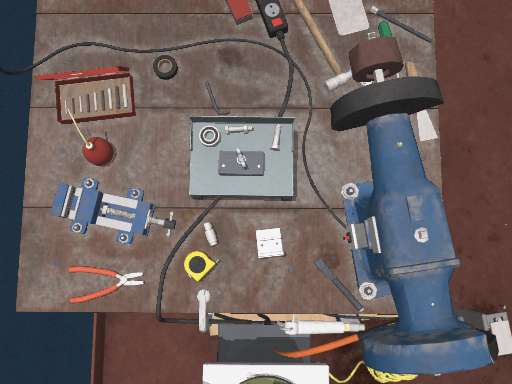

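View pics/wrist0.png

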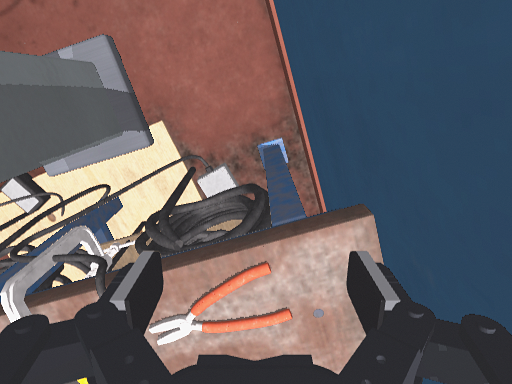

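The scene camera looks back at the robot: the shelf is at about (250,240), the holder at (270,168) and the tape at (350,184). In the top view the shelf is at about (242,157), the nut at (241,160) and the holder at (269,243). I'll zoom in on both.

Run:
```python
import cv2
a=cv2.imread("pics/top0.png"); b=cv2.imread("pics/scene0.png")
cv2.imwrite("pics/top0s.png",cv2.resize(a[110:290,180:310],None,fx=4.4,fy=3.3,interpolation=cv2.INTER_CUBIC) if 0 else cv2.resize(a[110:210,180:310],None,fx=6,fy=6,interpolation=cv2.INTER_CUBIC))
cv2.imwrite("pics/top0h.png",cv2.resize(a[215:290,180:310],None,fx=6,fy=6,interpolation=cv2.INTER_CUBIC))
cv2.imwrite("pics/scene0s.png",cv2.resize(b[140:290,160:310],None,fx=4,fy=4,interpolation=cv2.INTER_CUBIC))
```

```text
(no output)
```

View pics/top0s.png

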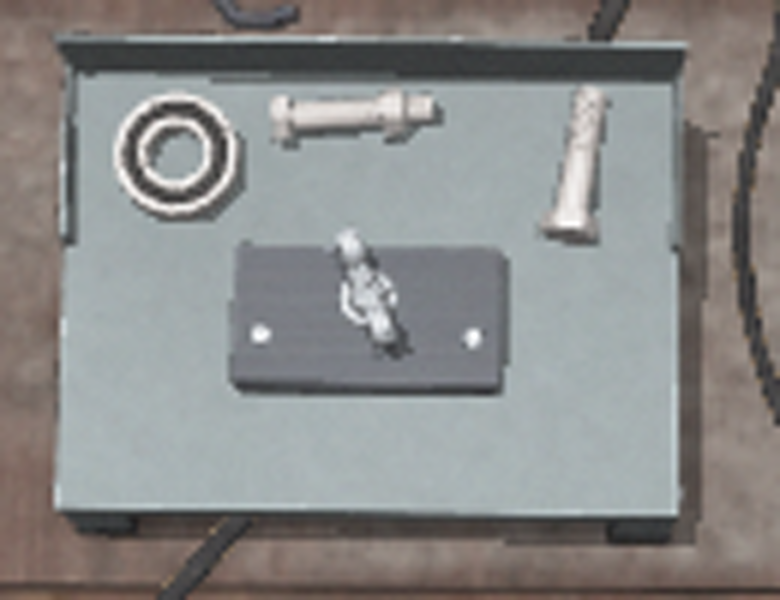

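View pics/top0h.png

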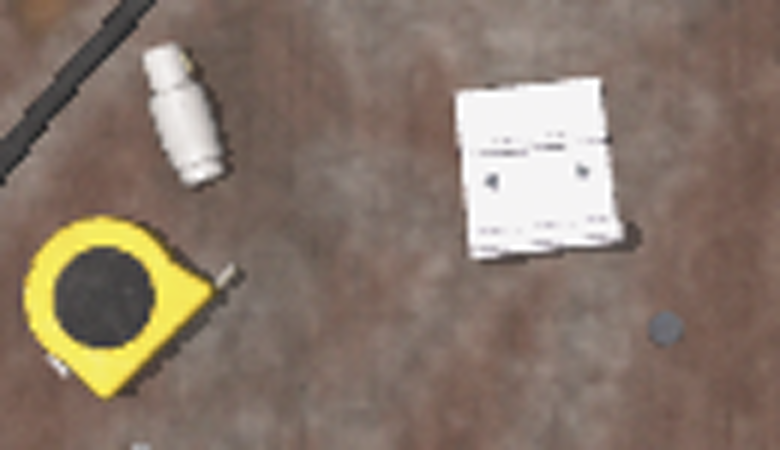

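View pics/scene0s.png

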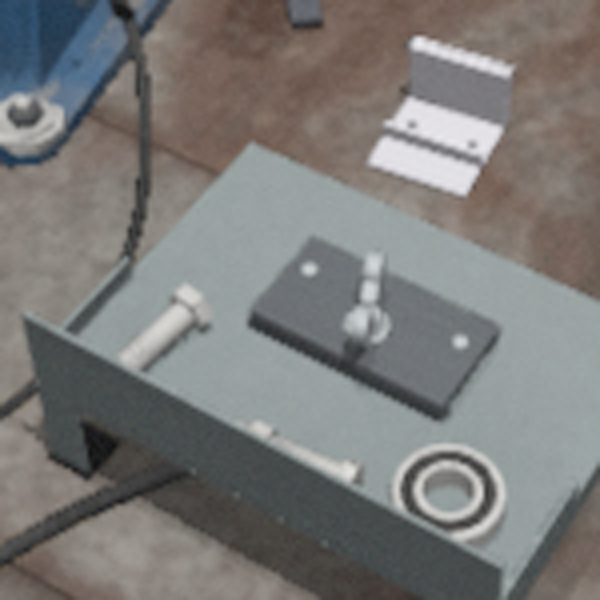

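```bash
cat > h.py <<'E'
import numpy as np, cv2
from scipy.spatial.transform import Rotation as R
from plant import read_state, snapshot
def camT(d, st=None):
    """world_from_cam R,t"""
    if "rvec" in d:
        Rm=cv2.Rodrigues(np.array(d["rvec"]))[0]; return Rm.T, -Rm.T@np.array(d["tvec"])
    T=np.array(d["T_tool_cam"]); Rt=R.from_quat(st["ee_rot"]).as_matrix()
    return Rt@T[:3,:3], Rt@T[:3,3]+np.array(st["eef_pos"])
def bp(px,z,d,st=None):
    Rw,t=camT(d,st); v=Rw@np.linalg.inv(d["mtx"])@np.array([px[0],px[1],1.])
    return t+v*(z-t[2])/v[2]
def proj(p,d,st=None):
    Rw,t=camT(d,st); c=Rw.T@(np.array(p)-t); u=np.array(d["mtx"])@c; return u[:2]/u[2]
E
python3 - <<'E'
from h import *
d=snapshot("top"); s=snapshot("scene")
z=lambda x,y:(180+(x+.5)/6-.5,110+(y+.5)/6-.5)
h=lambda x,y:(180+(x+.5)/6-.5,215+(y+.5)/6-.5)
sc=lambda x,y:(160+(x+.5)/4-.5,140+(y+.5)/4-.5)
P=lambda n,p:print(n,p.round(4))
print(camT(d)[1],camT(s)[1])
for n,p in dict(TL=(238,243),TR=(503,248),BR=(502,385),BL=(233,383)).items(): P("lip "+n,bp(z(*p),.078,d))
for n,p in dict(TL=(316,237),BL=(500,325),BR=(445,405),TR=(252,312)).items(): P("lip sc "+n,bp(sc(*p),.078,s))
for n,p in dict(FL=(58,508),FR=(680,513)).items(): P("shelf "+n,bp(z(*p),.07,d))
for n,p in dict(back=(348,240),front=(388,340),c=(370,295)).items(): P("nut "+n,bp(z(*p),.105,d))
for n,p in dict(FL=(472,256),FR=(622,240)).items(): P("frame top "+n,bp(h(*p),.046,d))
for n,p in dict(TL=(456,91),TR=(600,78)).items(): P("tongue "+n,bp(h(*p),.003,d))
for n,p in dict(a=(412,38),b=(512,68)).items(): P("frame top sc "+n,bp(sc(*p),.046,s))
for n,p in dict(a=(370,162),b=(468,193)).items(): P("tongue sc "+n,bp(sc(*p),.003,s))
E
```

```text
[0.41716071 0.00990087 1.24044862] [1.13434489 0.34687146 0.77815633]
lip TL [0.6858 0.1169 0.078 ]
lip TR [0.6841 0.0059 0.078 ]
lip BR [0.6259 0.0061 0.078 ]
lip BL [0.6263 0.118  0.078 ]
lip sc TL [0.62   0.0081 0.078 ]
lip sc BL [0.6212 0.1175 0.078 ]
lip sc BR [0.6781 0.1182 0.078 ]
lip sc TR [0.679  0.0075 0.078 ]
shelf FL [0.5745 0.1908 0.07  ]
shelf FR [ 0.5737 -0.0682  0.07  ]
nut back [0.681  0.0694 0.105 ]
nut front [0.6395 0.0526 0.105 ]
nut c [0.6581 0.0601 0.105 ]
frame top FL [0.4194 0.0176 0.046 ]
frame top FR [ 0.4264 -0.045   0.046 ]
tongue TL [0.4907 0.0252 0.003 ]
tongue TR [ 0.4967 -0.0375  0.003 ]
frame top sc a [ 0.4303 -0.0439  0.046 ]
frame top sc b [0.4219 0.0203 0.046 ]
tongue sc a [ 0.4974 -0.0327  0.003 ]
tongue sc b [0.4887 0.0297 0.003 ]
```

Both cameras agree to a few mm: lip edge x≈0.623, y centre≈0.062, nut≈(0.661, 0.062) with the ears at about 22°, holder yaw about 0.12. Next I move above the nut.

Call:
carry_out:
  rows:
    - [[0, 0, 0], [-25.6, -12.4, 0], -1]
    - [[0, 0, 0], [-25.6, -12.4, 0], -1]
    - [[0, 0, 0], [-25.6, -12.4, 0], -1]
    - [[0, 0, 0], [-25.6, -12.4, 0], -1]
    - [[0, 0, 0], [-25.6, -12.4, 0], -1]
    - [[0, 0, 0], [-25.6, -12.4, 0], -1]
    - [[0, 0, 0], [-25.6, -12.4, 0], -1]
    - [[0, 0, 0], [-25.6, -12.4, 0], -1]

```text
time_s: 0.92
eef_pos: [0.3281, 0.3704, 0.2313]
ee_rot: [0.147, 0.989, 0.0, 0.0]
ft_force: [0.2, -0.6, 0.1]
finger_gap: 0.0856
```

Call:
carry_out:
  rows:
    - [[0, 0, 0], [-25.6, -12.4, 0], -1]
    - [[0, 0, 0], [-25.6, -12.4, 0], -1]
    - [[0, 0, 0], [-25.6, -12.4, 0], -1]
    - [[0, 0, 0], [-25.6, -12.4, 0], -1]
    - [[0, 0, 0], [-25.6, -12.4, 0], -1]
    - [[0, 0, 0], [-25.6, -12.4, 0], -1]
    - [[0, 0, 0], [-25.6, -12.4, 0], -1]
    - [[0, 0, 0], [-25.6, -12.4, 0], -1]

```text
time_s: 1.58
eef_pos: [0.4952, 0.2157, 0.2313]
ee_rot: [0.147, 0.989, 0.0, -0.0]
ft_force: [-0.3, 0.4, 0.9]
finger_gap: 0.0854
```

Call:
carry_out:
  rows:
    - [[0, 0, 0], [-25.6, -12.4, 0], -1]
    - [[0, 0, 0], [-25.6, -12.4, 0], -1]
    - [[0, 0, 0], [-25.6, -12.4, 0], -1]
    - [[0, 0, 0], [-25.6, -12.4, 0], -1]
    - [[0, 0, 0], [-25.6, -12.4, 0], -1]
    - [[0, 0, 0], [-25.6, -12.4, 0], -1]
    - [[0, 0, 0], [-25.6, -12.4, 0], -1]
    - [[0, 0, 0], [-25.6, -12.4, 0], -1]

```text
time_s: 2.25
eef_pos: [0.6621, 0.0612, 0.2311]
ee_rot: [0.147, 0.989, -0.0, -0.0]
ft_force: [-0.6, 1.3, 0.2]
finger_gap: 0.0854
```

Call:
carry_out:
  rows:
    - [[0, 0, 0.123], [0, 0, 0], -1]
    - [[0, 0, 0.123], [0, 0, 0], -1]
    - [[0, 0, 0.123], [0, 0, 0], -1]
    - [[0, 0, 0.123], [0, 0, 0], -1]
    - [[0, 0, 0.123], [0, 0, 0], -1]
    - [[0, 0, 0.123], [0, 0, 0], -1]
    - [[0, 0, 0.123], [0, 0, 0], -1]
    - [[0, 0, 0.123], [0, 0, 0], -1]

```text
time_s: 2.92
eef_pos: [0.6612, 0.0623, 0.231]
ee_rot: [0.6, 0.8, -0.0, -0.0]
ft_force: [-0.6, -0.5, 0.1]
finger_gap: 0.0857
```

Call:
carry_out:
  rows:
    - [[0, 0, 0.123], [0, 0, 0], -1]
    - [[0, 0, 0.123], [0, 0, 0], -1]
    - [[0, 0, 0.123], [0, 0, 0], -1]
    - [[0, 0, 0.123], [0, 0, 0], -1]
    - [[0, 0, 0.123], [0, 0, 0], -1]
    - [[0, 0, 0.123], [0, 0, 0], -1]
    - [[0, 0, 0.123], [0, 0, 0], -1]
    - [[0, 0, 0.123], [0, 0, 0], -1]

```text
time_s: 3.58
eef_pos: [0.6612, 0.0623, 0.231]
ee_rot: [0.907, 0.422, -0.0, -0.0]
ft_force: [0.2, 0.2, 0.1]
finger_gap: 0.0856
```

Call:
carry_out:
  rows:
    - [[0, 0, 0.123], [0, 0, 0], -1]
    - [[0, 0, 0.123], [0, 0, 0], -1]
    - [[0, 0, 0.123], [0, 0, 0], -1]
    - [[0, 0, 0.123], [0, 0, 0], -1]
    - [[0, 0, 0], [0, 0, 0], -1]
    - [[0, 0, 0], [0, 0, 0], -1]

```text
time_s: 4.08
eef_pos: [0.6613, 0.0623, 0.2311]
ee_rot: [0.981, 0.194, -0.0, -0.0]
ft_force: [-1.1, 0.2, 0.4]
finger_gap: 0.085
```

Run:
```python
from h import *
import pickle
st=read_state(); d=snapshot("wrist"); pickle.dump((st,d),open("w1.pkl","wb"))
print(st["eef_pos"],st["ee_rot"],st["joint_positions"].round(3))
cv2.imwrite("pics/w1.png",cv2.resize(d["color"][:,:,::-1],None,fx=1.5,fy=1.5,interpolation=cv2.INTER_CUBIC))
```

```text
[0.66125087 0.0623198  0.23111524] [ 9.81073481e-01  1.93635748e-01 -1.50974484e-04 -1.05678942e-05] [ 0.039  0.562  1.151 -0.     1.428  1.22 ]
```

View pics/w1.png

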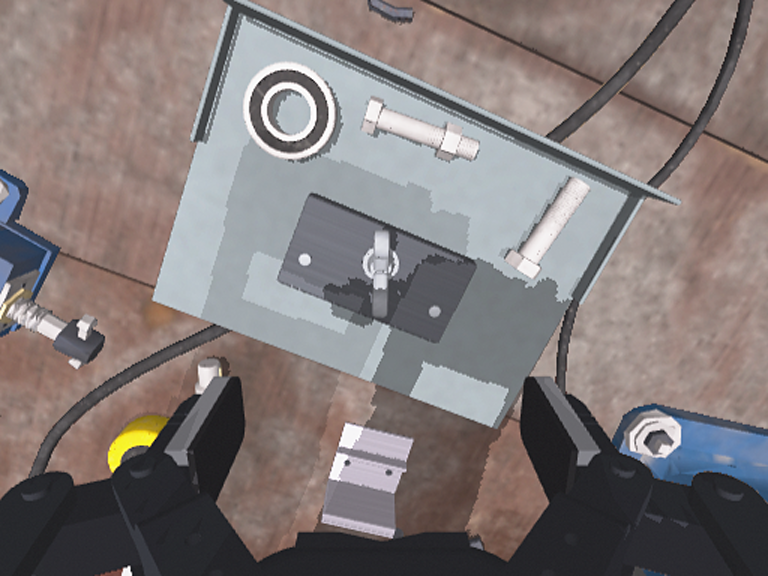

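The wrist view shows the nut at about (380,264) with its ears upright, so they lie along tool x. The lip corners are at (312,195), (475,262), (440,342) and (277,283).

Run:
```python
import pickle
from h import *
st,w=pickle.load(open("w1.pkl","rb")); t=snapshot("top"); s=snapshot("scene")
u=lambda x,y:((x+.5)/1.5-.5,(y+.5)/1.5-.5)
z=lambda x,y:(180+(x+.5)/6-.5,110+(y+.5)/6-.5)
sc=lambda x,y:(160+(x+.5)/4-.5,140+(y+.5)/4-.5)
def tri(obs):
    A=np.zeros((3,3));b=np.zeros(3)
    for d,px,q in obs:
        Rw,c=camT(d,q); v=Rw@np.linalg.inv(d["mtx"])@np.array([*px,1]); v/=np.linalg.norm(v); M=np.eye(3)-np.outer(v,v); A+=M;b+=M@c
    return np.linalg.solve(A,b)
C=dict(backL=((312,195),(238,243),(445,405)),backR=((475,262),(503,248),(252,312)),frR=((440,342),(502,385),(316,237)),frL=((277,283),(233,383),(500,325)))
for n,(a,b,c) in C.items():
    print(n,"w@.078",bp(u(*a),.078,w,st).round(4),"tri ws",tri([(w,u(*a),st),(s,sc(*c),None)]).round(4),"wt",tri([(w,u(*a),st),(t,z(*b),None)]).round(4))
for n,p in dict(pinL=((304,260)),pinR=(434,312)).items(): print(n,bp(u(*p),.078,w,st).round(4))
for n,p in dict(e1=(381,230),e2=(380,318),c=(380,264)).items(): print("nut",n,bp(u(*p),.111,w,st).round(4),bp(u(*p),.1,w,st).round(4))
for n,p in dict(tl=(152,299),tr=(497,429)).items(): print("shelf",n,bp(u(*p),.07,w,st).round(4))
for n,p in dict(tl=(348,422),tr=(413,438)).items(): print("tongue",n,bp(u(*p),.003,w,st).round(4))
for n,p in dict(tl=(322,524),tr=(394,537)).items(): print("frame",n,bp(u(*p),.046,w,st).round(4))
```

```text
backL w@.078 [0.6846 0.1177 0.078 ] tri ws [0.6843 0.1189 0.0848] wt [0.6851 0.117  0.0808]
backR w@.078 [0.6841 0.0082 0.078 ] tri ws [0.6857 0.0118 0.0881] wt [0.6841 0.0067 0.0754]
frR w@.078 [0.6252 0.0057 0.078 ] tri ws [0.6279 0.0106 0.0875] wt [0.6257 0.0061 0.0792]
frL w@.078 [0.6233 0.1195 0.078 ] tri ws [0.6253 0.1192 0.0833] wt [0.6254 0.1183 0.0831]
pinL [0.6443 0.1086 0.078 ]
pinR [0.6433 0.0183 0.078 ]
nut e1 [0.687  0.0735 0.111 ] [0.6849 0.0726 0.1   ]
nut e2 [0.6386 0.0543 0.111 ] [0.6344 0.0526 0.1   ]
nut c [0.6689 0.0667 0.111 ] [0.6659 0.0655 0.1   ]
shelf tl [0.5779 0.1937 0.07  ]
shelf tr [ 0.5744 -0.0641  0.07  ]
tongue tl [0.4943 0.0266 0.003 ]
tongue tr [ 0.5009 -0.0334  0.003 ]
frame tl [0.4201 0.0187 0.046 ]
frame tr [ 0.4304 -0.0434  0.046 ]
```

Lip top is about 0.08 and the nut axis is about (0.6628, 0.0635), with ear yaw 0.377 against tool x yaw 0.39. Now I descend and grip.

Call:
carry_out:
  rows:
    - [[0, 0, 0.012], [2, -0.5, 20], -1]
    - [[0, 0, 0], [0, 0, 25], -1]
    - [[0, 0, 0], [0, 0, 25], -1]
    - [[0, 0, 0], [0, 0, 25], -1]
    - [[0, 0, 0], [0, 0, 25], -1]
    - [[0, 0, 0], [0, 0, 15], -0.5]
    - [[0, 0, 0], [0, 0, 10], -0.2]
    - [[0, 0, 0], [0, 0, 0], 0]
  force: 40

```text
time_s: 4.9
eef_pos: [0.6621, 0.0635, 0.0841]
ee_rot: [0.982, 0.187, -0.002, -0.0]
ft_force: [-0.3, -0.5, -0.9]
finger_gap: 0.0514
```

Run:
```python
from h import *
st=read_state(); print(st["eef_pos"],st["ft_force"],st["finger_gap"])
d=snapshot("wrist");cv2.imwrite("pics/w2.png",cv2.resize(d["color"][:,:,::-1],None,fx=1.5,fy=1.5))
```

```text
[0.66212457 0.06351056 0.08409969] [-0.26640495 -0.46499563 -0.92510884] 0.05143349099235885
```

View pics/w2.png

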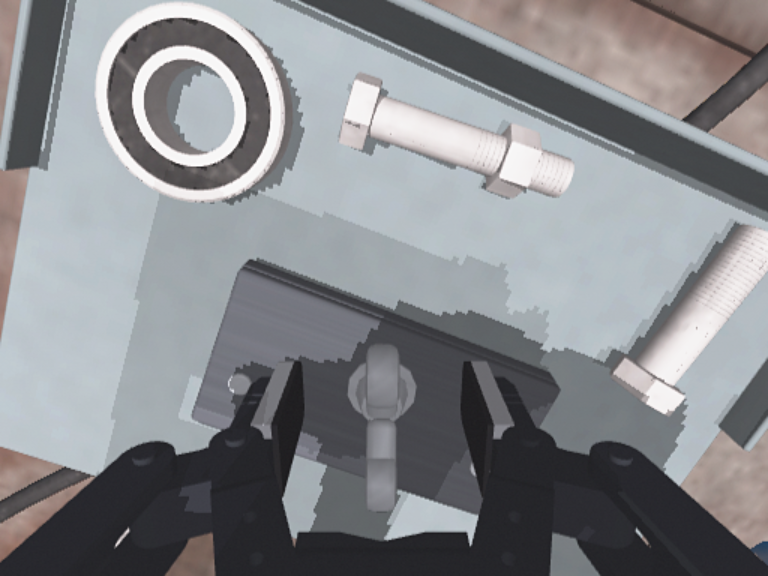

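The ears sit centred at column 382 between the pads (300 to 465). Closing.

Call:
carry_out:
  rows:
    - [[0, 0, 0], [0, 0, 0], 0.5]
    - [[0, 0, 0], [0, 0, 0], 1]
    - [[0, 0, 0], [0, 0, 0], 1]
    - [[0, 0, 0], [0, 0, 0], 1]
    - [[0, 0, 0], [0, 0, 0], 1]
    - [[0, 0, 0], [0, 0, 0], 1]
  force: 40

```text
time_s: 5.45
eef_pos: [0.6634, 0.0641, 0.0879]
ee_rot: [0.983, 0.186, 0.001, -0.0]
ft_force: [-3.8, 3.6, 7.0]
finger_gap: 0.0135
```

Call:
carry_out:
  rows:
    - [[0, 0, -0.06], [0, 0, 0], 1]
    - [[0, 0, -0.06], [0, 0, 0], 1]
    - [[0, 0, -0.06], [0, 0, 0], 1]
    - [[0, 0, -0.06], [0, 0, 0], 1]

```text
time_s: 5.78
eef_pos: [0.6631, 0.0648, 0.0881]
ee_rot: [0.953, 0.304, 0.001, -0.001]
ft_force: [-7.0, 8.5, 9.6]
finger_gap: 0.0135
```

Upward force and a gap of 13.5 mm where 9 mm was expected, so something is touching. I look before going on.

Run:
```python
from h import *
d=snapshot("wrist");cv2.imwrite("pics/w3.png",cv2.resize(d["color"][150:,100:420,::-1],None,fx=2.4,fy=2.4,interpolation=cv2.INTER_CUBIC))
print(read_state()["moment"])
```

```text
[ 1.25084153  1.09465826 -0.07067345]
```

View pics/w3.png

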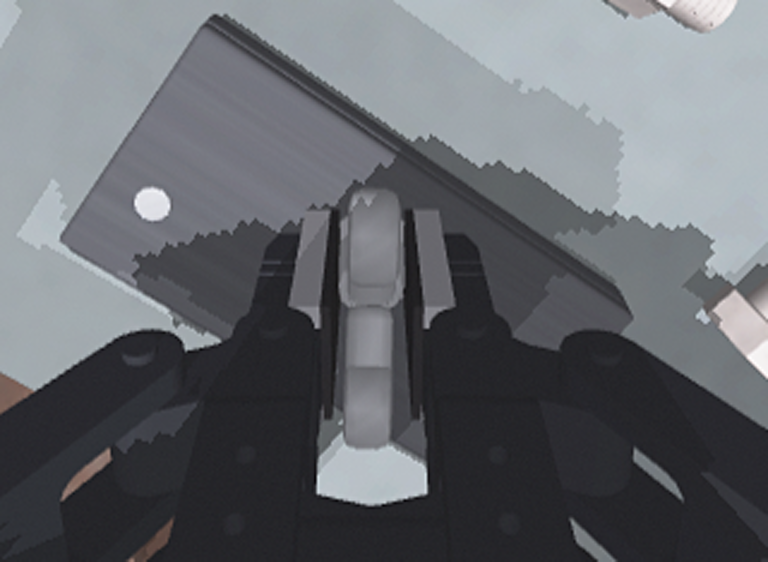

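The tool turned the nut (moment z −0.07), but the tips are clamped on the boss below the ears. I open slightly, raise 5 mm and grip again.

Call:
carry_out:
  rows:
    - [[0, 0, 0], [0, 0, 0], 0.5]
    - [[0, 0, 0], [0, 0, 0], 0.5]
    - [[0, 0, 0], [0, 0, -3], 0.5]
    - [[0, 0, 0], [0, 0, -2], 0.5]
    - [[0, 0, 0], [0, 0, 0], 0.5]

```text
time_s: 6.25
eef_pos: [0.6633, 0.0634, 0.092]
ee_rot: [0.953, 0.302, 0.0, 0.0]
ft_force: [1.3, 0.3, -0.2]
finger_gap: 0.0213
```

Call:
carry_out:
  rows:
    - [[0, 0, 0], [0, 0, 0], 1]
    - [[0, 0, 0], [0, 0, 0], 1]
    - [[0, 0, 0], [0, 0, 0], 1]
    - [[0, 0, 0], [0, 0, 0], 1]

```text
time_s: 6.58
eef_pos: [0.6625, 0.0644, 0.0917]
ee_rot: [0.953, 0.302, -0.0, -0.001]
ft_force: [-7.0, 5.5, 6.1]
finger_gap: 0.0116
```

Call:
carry_out:
  rows:
    - [[0, 0, 0], [0, 0, 0], 0.5]
    - [[0, 0, 0], [0, 0, 0], 0.5]
    - [[0, 0, 0], [0, -1.2, -4], 0.5]
    - [[0, 0, 0], [0, 0, 0], 0.5]
    - [[0, 0, 0], [0, 0, 0], 1]
    - [[0, 0, 0], [0, 0, 0], 1]
    - [[0, 0, 0], [0, 0, 0], 1]
    - [[0, 0, 0], [0, 0, 0], 1]

```text
time_s: 7.25
eef_pos: [0.6625, 0.0645, 0.0957]
ee_rot: [0.953, 0.302, 0.0, 0.0]
ft_force: [-0.7, 0.3, 6.2]
finger_gap: 0.0085
```

Run:
```python
from h import *
d=snapshot("wrist");cv2.imwrite("pics/w4.png",cv2.resize(d["color"][150:,100:420,::-1],None,fx=2.4,fy=2.4,interpolation=cv2.INTER_CUBIC))
print(read_state()["moment"])
```

```text
[ 0.11671195  0.14354547 -0.05352877]
```

View pics/w4.png

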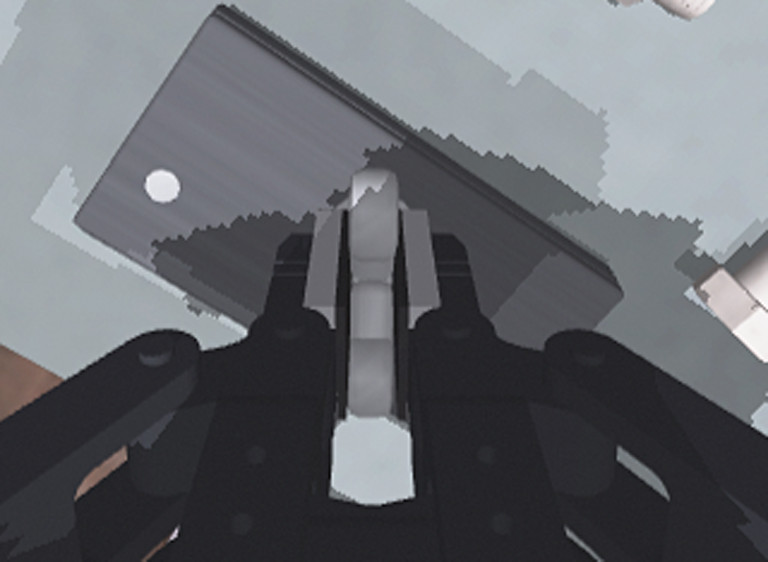

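The gap is now 8.5 mm on the flat ears and the lateral forces are about zero. Turning anticlockwise.

Call:
carry_out:
  rows:
    - [[0, 0, -0.112], [0, 0, -0.11], 1]
    - [[0, 0, -0.112], [0, 0, -0.11], 1]
    - [[0, 0, -0.112], [0, 0, -0.11], 1]
    - [[0, 0, -0.112], [0, 0, -0.11], 1]
    - [[0, 0, -0.112], [0, 0, -0.11], 1]
    - [[0, 0, -0.112], [0, 0, -0.11], 1]
  force: 50

```text
time_s: 7.8
eef_pos: [0.6612, 0.0655, 0.0962]
ee_rot: [0.799, 0.602, -0.001, -0.001]
ft_force: [-14.5, 6.1, 11.7]
finger_gap: 0.0079
```

Call:
carry_out:
  rows:
    - [[0, 0, -0.112], [0, 0, -0.11], 1]
    - [[0, 0, -0.112], [0, 0, -0.11], 1]
    - [[0, 0, -0.112], [0, 0, -0.11], 1]
    - [[0, 0, -0.112], [0, 0, -0.11], 1]
    - [[0, 0, -0.112], [0, 0, -0.11], 1]
    - [[0, 0, -0.112], [0, 0, -0.11], 1]
    - [[0, 0, -0.112], [0, 0, -0.11], 1]
    - [[0, 0, -0.112], [0, 0, -0.11], 1]

```text
time_s: 8.47
eef_pos: [0.6592, 0.0652, 0.0969]
ee_rot: [0.459, 0.888, -0.002, -0.004]
ft_force: [-32.5, 2.0, 21.5]
finger_gap: 0.0082
```

Side load is growing because the tool is off the nut axis. I open to relieve it and see where the ears sit.

Call:
carry_out:
  rows:
    - [[0, 0, 0], [0, 0, 0], 0.4]
    - [[0, 0, 0], [0, 0, 0], 0.4]
    - [[0, 0, 0], [0, 0, 0], 0.4]
    - [[0, 0, 0], [0, 0, 0], 0.4]

```text
time_s: 8.8
eef_pos: [0.6623, 0.0644, 0.0966]
ee_rot: [0.462, 0.887, -0.0, -0.0]
ft_force: [0.2, 0.2, -0.5]
finger_gap: 0.0255
```

Run:
```python
from h import *
st=read_state();d=snapshot("wrist");cv2.imwrite("pics/w5.png",cv2.resize(d["color"][150:,100:420,::-1],None,fx=2.4,fy=2.4,interpolation=cv2.INTER_CUBIC))
print(st["eef_pos"],st["ee_rot"],st["joint_positions"].round(3))
d=snapshot("top");cv2.imwrite("pics/t5.png",cv2.resize(d["color"][110:210,180:310,::-1],None,fx=6,fy=6,interpolation=cv2.INTER_CUBIC))
```

```text
[0.66231641 0.06444281 0.09655141] [ 4.62034862e-01  8.86861762e-01 -2.66225428e-05 -2.23042856e-05] [ 0.042  0.681  1.284 -0.     1.177 -0.568]
```

View pics/w5.png

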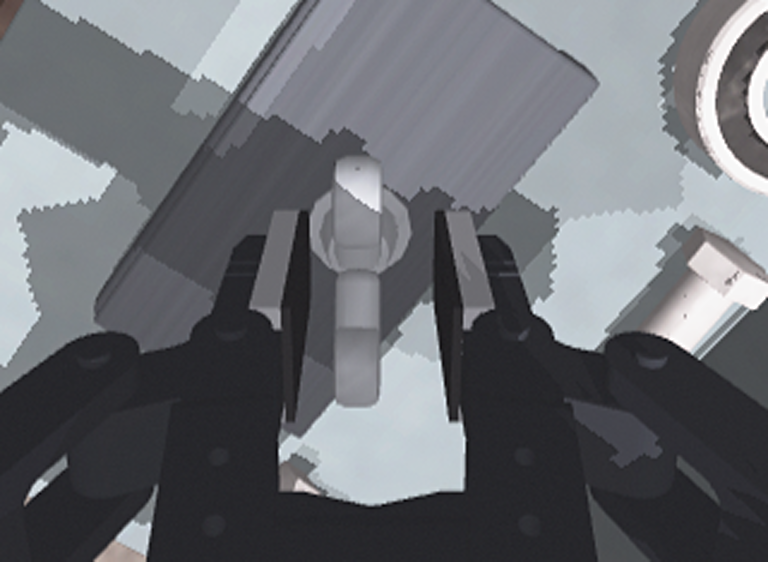

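The ears are about 14 px (2.8 mm) to the −y side of the jaw midline, which puts the axis at about (0.660, 0.0628). I correct that, grip again and finish the turn.

Call:
carry_out:
  rows:
    - [[0, 0, 0], [0, -2.8, -1], 0.4]
    - [[0, 0, 0], [0, 0, 0], 0.4]
    - [[0, 0, 0], [0, 0, 0], 1]
    - [[0, 0, 0], [0, 0, 0], 1]
    - [[0, 0, 0], [0, 0, 0], 1]
    - [[0, 0, 0], [0, 0, 0], 1]
  force: 40

```text
time_s: 9.4
eef_pos: [0.6601, 0.0629, 0.0983]
ee_rot: [0.462, 0.887, 0.0, 0.0]
ft_force: [-2.5, -0.8, 5.0]
finger_gap: 0.0073
```

Call:
carry_out:
  rows:
    - [[0, 0, -0.112], [0, 0, -0.11], 1]
    - [[0, 0, -0.112], [0, 0, -0.11], 1]
    - [[0, 0, -0.112], [0, 0, -0.11], 1]
    - [[0, 0, -0.112], [0, 0, -0.11], 1]

```text
time_s: 9.73
eef_pos: [0.6601, 0.0629, 0.0987]
ee_rot: [0.25, 0.968, 0.0, 0.0]
ft_force: [-1.4, 0.6, 4.5]
finger_gap: 0.0077
```

Call:
carry_out:
  rows:
    - [[0, 0, -0.112], [0, 0, -0.11], 1]
    - [[0, 0, -0.112], [0, 0, -0.11], 1]
    - [[0, 0, -0.112], [0, 0, -0.11], 1]
    - [[0, 0, -0.112], [0, 0, -0.11], 1]
    - [[0, 0, -0.112], [0, 0, -0.11], 1]
    - [[0, 0, -0.112], [0, 0, -0.11], 1]

```text
time_s: 10.23
eef_pos: [0.6601, 0.0629, 0.0993]
ee_rot: [-0.083, 0.997, -0.0, 0.0]
ft_force: [-2.4, -1.1, 4.8]
finger_gap: 0.0078
```

Call:
carry_out:
  rows:
    - [[0, 0, -0.112], [0, 0, -0.11], 1]
    - [[0, 0, -0.112], [0, 0, -0.11], 1]
    - [[0, 0, -0.112], [0, 0, -0.11], 1]
    - [[0, 0, -0.112], [0, 0, -0.11], 1]
    - [[0, 0, -0.112], [0, 0, -0.11], 1]
    - [[0, 0, -0.1], [0, 0, -0.11], 1]
    - [[0, 0, 0], [0, 0, 0], 1]

```text
time_s: 10.82
eef_pos: [0.6601, 0.0629, 0.1]
ee_rot: [-0.401, 0.916, -0.0, 0.0]
ft_force: [-1.2, -1.2, 5.4]
finger_gap: 0.0079
```

Run:
```python
from h import *
st=read_state();d=snapshot("wrist");cv2.imwrite("pics/w6.png",cv2.resize(d["color"][150:,100:420,::-1],None,fx=2.4,fy=2.4,interpolation=cv2.INTER_CUBIC))
print(st["eef_pos"],st["ee_rot"],st["joint_positions"].round(3),st["moment"],st["ft_force"])
```

```text
[0.66010989 0.06294371 0.09999353] [-4.00947497e-01  9.16100998e-01 -1.17410409e-04  2.29704458e-04] [ 0.04   0.671  1.291 -0.     1.179 -2.356] [-0.01901534  0.35353446  0.05735152] [-1.22429396 -1.15776651  5.4216801 ]
```

View pics/w6.png

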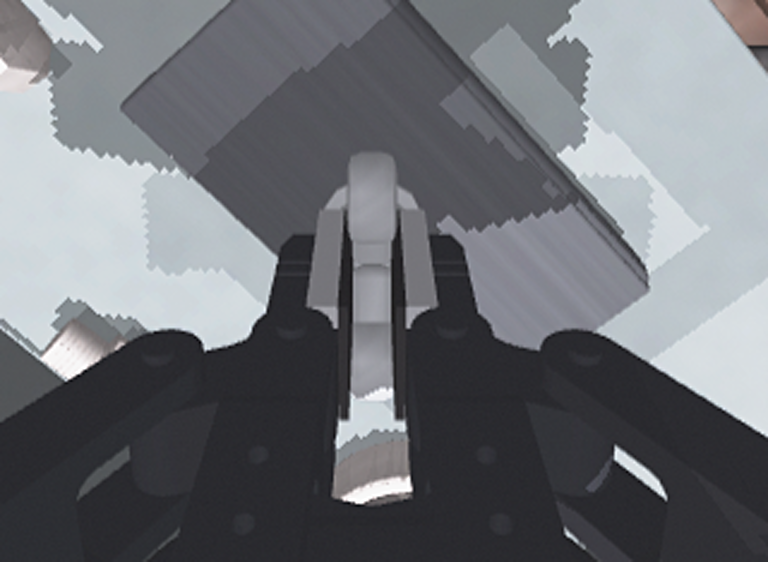

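Measured turn is 3.59 rad (206°), with forces near zero. I release, rise and move over to the holder.

Call:
carry_out:
  rows:
    - [[0, 0, 0], [0, 0, 0], 0.2]
    - [[0, 0, 0], [0, 0, 0], 0]
    - [[0, 0, 0], [0, 0, -5], 0]
    - [[0, 0, 0], [0, 0, -25], -0.2]
    - [[0, 0, 0], [0, 0, -30], -0.2]
    - [[0, 0, 0], [0, 0, -30], -0.2]
    - [[0, 0, 0], [0, 0, -20], -0.2]

```text
time_s: 11.45
eef_pos: [0.6603, 0.0629, 0.2129]
ee_rot: [-0.398, 0.917, -0.001, 0.001]
ft_force: [0.2, 0.5, 0.1]
finger_gap: 0.0515
```

Call:
carry_out:
  rows:
    - [[0, 0, 0], [26.6, 14.9, 0], -0.2]
    - [[0, 0, 0], [26.6, 14.9, 0], -0.2]
    - [[0, 0, 0], [26.6, 14.9, 0], -0.2]
    - [[0, 0, 0], [26.6, 14.9, 0], -0.2]
    - [[0, 0, 0], [26.6, 14.9, 0], -0.2]
    - [[0, 0, 0], [26.6, 14.9, 0], -0.2]
    - [[0, 0, 0], [26.6, 14.9, 0], -0.2]
    - [[0, 0, 0], [26.6, 14.9, 0], -0.2]

```text
time_s: 12.12
eef_pos: [0.4261, -0.0117, 0.2096]
ee_rot: [-0.398, 0.917, -0.0, 0.0]
ft_force: [0.4, -0.4, 1.4]
finger_gap: 0.0514
```

Call:
carry_out:
  rows:
    - [[0, 0, 0.12], [0, 0, 0], -0.2]
    - [[0, 0, 0.12], [0, 0, 0], -0.2]
    - [[0, 0, 0.12], [0, 0, 0], -0.2]
    - [[0, 0, 0.12], [0, 0, 0], -0.2]
    - [[0, 0, 0.12], [0, 0, 0], -0.2]
    - [[0, 0, 0.12], [0, 0, 0], -0.2]
    - [[0, 0, 0.12], [0, 0, 0], -0.2]
    - [[0, 0, 0.12], [0, 0, 0], -0.2]

```text
time_s: 12.78
eef_pos: [0.4276, -0.0114, 0.2098]
ee_rot: [0.073, 0.997, -0.0, 0.0]
ft_force: [0.5, 0.1, 0.5]
finger_gap: 0.051
```

Call:
carry_out:
  rows:
    - [[0, 0, 0.12], [0, 0, 0], -0.2]
    - [[0, 0, 0.12], [0, 0, 0], -0.2]
    - [[0, 0, 0.12], [0, 0, 0], -0.2]
    - [[0, 0, 0.12], [0, 0, 0], -0.2]
    - [[0, 0, 0.12], [0, 0, 0], -0.2]
    - [[0, 0, 0.12], [0, 0, 0], -0.2]
    - [[0, 0, 0.12], [0, 0, 0], -0.2]
    - [[0, 0, 0.12], [0, 0, 0], -0.2]

```text
time_s: 13.45
eef_pos: [0.4276, -0.0114, 0.2098]
ee_rot: [0.526, 0.851, 0.0, 0.0]
ft_force: [-0.7, -0.4, -0.5]
finger_gap: 0.0511
```

Call:
carry_out:
  rows:
    - [[0, 0, 0.12], [0, 0, 0], -0.2]
    - [[0, 0, 0.12], [0, 0, 0], -0.2]
    - [[0, 0, 0.115], [0, 0, 0], -0.2]
    - [[0, 0, 0], [0, 0, 0], -0.2]
    - [[0, 0, 0], [0, 0, 0], -0.2]

```text
time_s: 13.87
eef_pos: [0.4277, -0.0114, 0.2098]
ee_rot: [0.664, 0.748, 0.0, 0.0]
ft_force: [0.1, 0.0, 0.4]
finger_gap: 0.0511
```

Run:
```python
from h import *
import pickle
st=read_state();d=snapshot("wrist");pickle.dump((st,d),open("w7.pkl","wb"));cv2.imwrite("pics/w7.png",cv2.resize(d["color"][:,:,::-1],None,fx=1.5,fy=1.5,interpolation=cv2.INTER_CUBIC))
print(st["eef_pos"],st["ee_rot"],st["joint_positions"].round(3),st["finger_gap"])
d=snapshot("top");cv2.imwrite("pics/t7.png",cv2.resize(d["color"][110:210,180:310,::-1],None,fx=6,fy=6,interpolation=cv2.INTER_CUBIC))
```

```text
[ 0.42765756 -0.01139269  0.20975147] [6.63828875e-01 7.47884491e-01 7.99468820e-05 7.89163865e-05] [-0.112  0.045  1.872  0.     1.224 -0.231] 0.051140614091169684
```

View pics/w7.png

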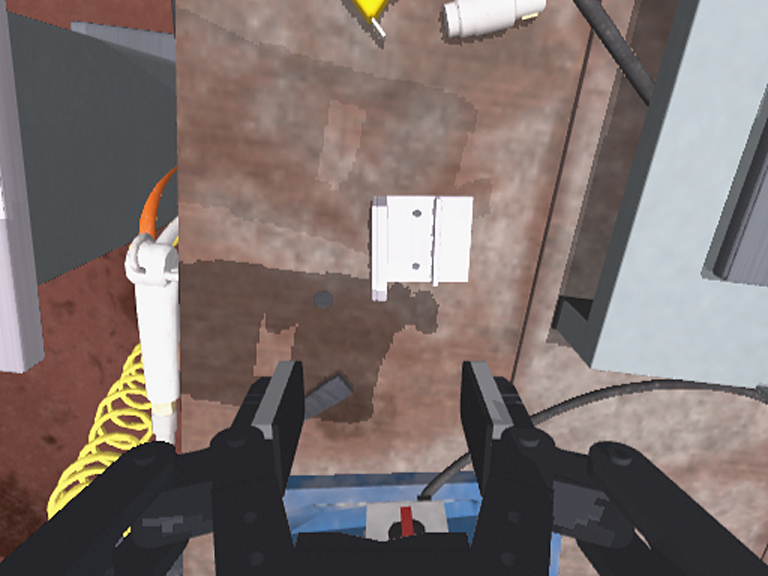

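View pics/t7.png

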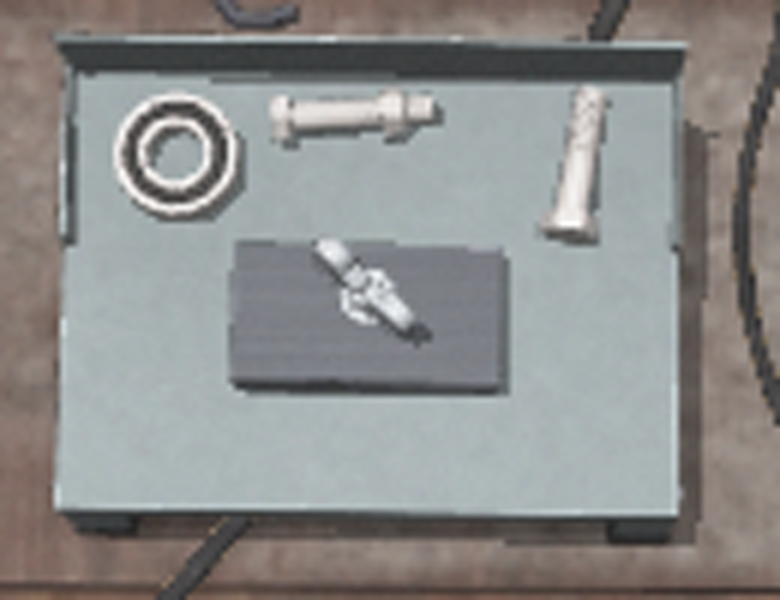

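Run:
```python
import pickle
from h import *
st,w=pickle.load(open("w7.pkl","rb"))
u=lambda x,y:((x+.5)/1.5-.5,(y+.5)/1.5-.5)
Rt=R.from_quat(st["ee_rot"]).as_matrix(); e=np.array(st["eef_pos"])
def show(n,p,z):
    P=bp(u(*p),z,w,st); print(n,P.round(4),"tool mm",((Rt.T@(P-e))*1e3).round(1))
for n,p in dict(fl_far=(373,196),fr_far=(388,196),fl_near=(373,301),fr_near=(388,300)).items(): show(n,p,.046)
for n,p in dict(tip_far=(473,197),tip_near=(469,282)).items(): show(n,p,.003)
for n,p in dict(rib_far=(437,196),rib_near=(437,286)).items(): show(n,p,.014)
```

```text
fl_far [0.4202 0.0265 0.046 ] tool mm [ 38.5  -3.  163.8]
fr_far [0.4295 0.0276 0.046 ] tool mm [ 38.5   6.4 163.8]
fl_near [ 0.428  -0.0432  0.046 ] tool mm [-31.7  -3.4 163.8]
fr_near [ 0.438  -0.0413  0.046 ] tool mm [-31.    6.6 163.8]
tip_far [0.4913 0.0281 0.003 ] tool mm [ 31.6  67.8 206.8]
tip_near [ 0.4996 -0.0354  0.003 ] tool mm [-32.3  68.5 206.8]
rib_far [0.4642 0.0271 0.014 ] tool mm [ 33.9  40.8 195.8]
rib_near [ 0.4743 -0.0379  0.014 ] tool mm [-31.8  43.1 195.8]
```

Holder centre is about (0, +1.4) mm in tool axes and the yaw agrees within 0.01 rad. I narrow the fingers to about 34 mm so they fit between frame and rib, then descend.

Call:
carry_out:
  rows:
    - [[0, 0, 0], [-2, 1.4, 20], 0.2]
    - [[0, 0, 0], [0, 0, 25], 0.2]
    - [[0, 0, 0], [0, 0, 25], 0.2]
    - [[0, 0, 0], [0, 0, 25], 0.2]
    - [[0, 0, 0], [0, 0, 25], 0.2]
    - [[0, 0, 0], [0, 0, 20], 0.2]
    - [[0, 0, 0], [0, 0, 0], 0.2]

```text
time_s: 14.55
eef_pos: [0.4275, -0.013, 0.0666]
ee_rot: [0.664, 0.748, -0.002, -0.002]
ft_force: [-0.3, -0.3, -0.5]
finger_gap: 0.0339
```

Run:
```python
from h import *
import pickle
st=read_state();d=snapshot("wrist");pickle.dump((st,d),open("w8.pkl","wb"));cv2.imwrite("pics/w8.png",cv2.resize(d["color"][:,:,::-1],None,fx=1.5,fy=1.5,interpolation=cv2.INTER_CUBIC))
print(st["eef_pos"],st["ee_rot"],st["finger_gap"])
```

```text
[ 0.42747546 -0.01301523  0.0665804 ] [ 0.66408049  0.74765594 -0.00158276 -0.00227733] 0.033900520533469786
```

View pics/w8.png

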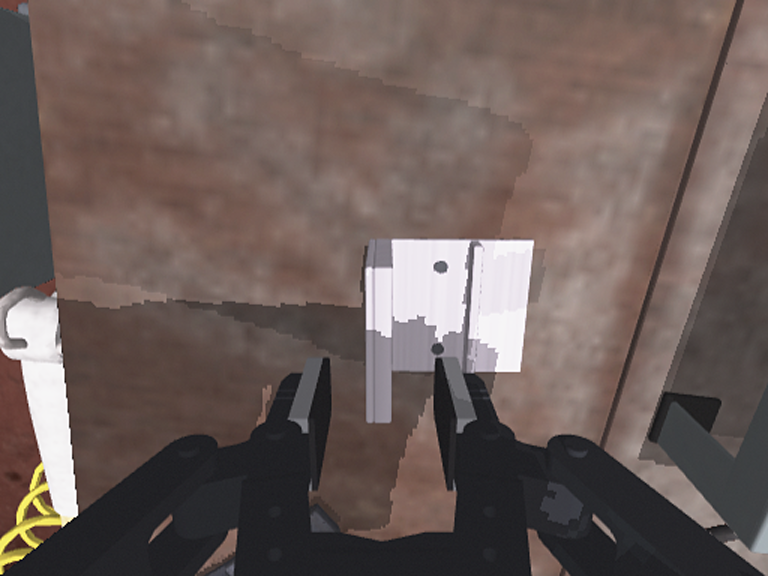

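Frame at columns 366 to 391, midway between the pads (329 and 436), with room to the rib at 470. Continuing down.

Call:
carry_out:
  rows:
    - [[0, 0, 0], [0, -0.4, 15], 0.2]
    - [[0, 0, 0], [0, 0, 15], 0.2]
    - [[0, 0, 0], [0, 0, 15], 0.2]
    - [[0, 0, 0], [0, 0, 10], 0.2]
    - [[0, 0, 0], [0, 0, 6], 0.2]
    - [[0, 0, 0], [0, 0, 0], 0.2]

```text
time_s: 15.1
eef_pos: [0.4289, -0.0133, 0.0085]
ee_rot: [0.665, 0.747, -0.0, -0.0]
ft_force: [-0.3, 0.3, -0.1]
finger_gap: 0.0338
```

Run:
```python
from h import *
import pickle
st=read_state();d=snapshot("wrist");pickle.dump((st,d),open("w9.pkl","wb"));cv2.imwrite("pics/w9.png",cv2.resize(d["color"][:,:,::-1],None,fx=1.5,fy=1.5,interpolation=cv2.INTER_CUBIC))
print(st["eef_pos"],st["ee_rot"],st["finger_gap"],st["ft_force"])
```

```text
[ 0.42889776 -0.01327125  0.00848651] [ 6.64728576e-01  7.47084903e-01 -1.55751514e-04 -2.10817647e-04] 0.03381701952175733 [-0.3132686   0.29751854 -0.12834208]
```

View pics/w9.png

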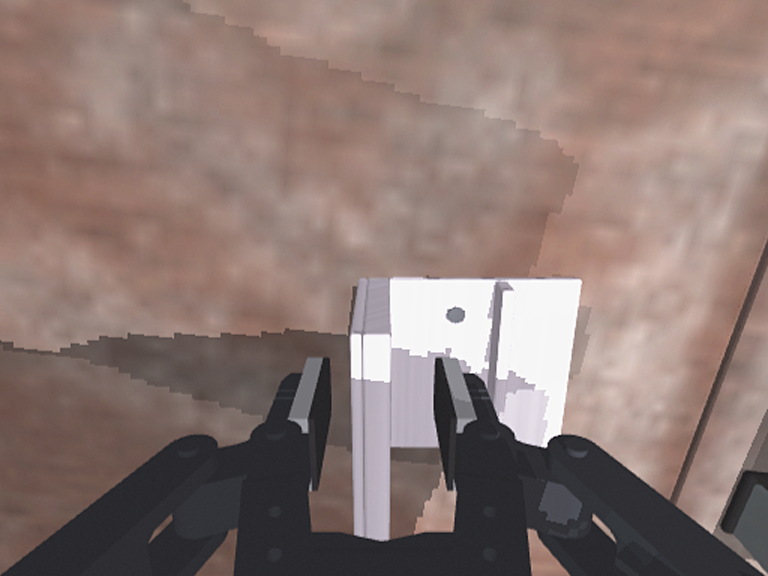

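Run:
```python
import pickle
from h import *
st,w=pickle.load(open("w9.pkl","rb"))
u=lambda x,y:((x+.5)/1.5-.5,(y+.5)/1.5-.5)
Rt=R.from_quat(st["ee_rot"]).as_matrix(); e=np.array(st["eef_pos"])
def show(n,p,z):
    P=bp(u(*p),z,w,st); print(n,P.round(4),"tool mm",((Rt.T@(P-e))*1e3).round(1))
for n,p in dict(fl_far=(351,334),fr_far=(390,334),fl_near=(357,540),fr_near=(388,540)).items(): show(n,p,.046)
for n,p in dict(tip_far=(581,279),tip_near=(560,445)).items(): show(n,p,.003)
print(proj(e+Rt@[11,0,-19],w,st)*1.5,proj(e+Rt@[-11,0,-19],w,st)*1.5)
```

```text
fl_far [0.4201 0.0206 0.046 ] tool mm [ 34.7  -4.8 -37.5]
fr_far [0.4292 0.0216 0.046 ] tool mm [ 34.7   4.3 -37.5]
fl_near [ 0.4276 -0.0407  0.046 ] tool mm [-27.   -4.5 -37.5]
fr_near [ 0.4361 -0.0397  0.046 ] tool mm [-27.1   4.  -37.5]
tip_far [0.4904 0.0286 0.003 ] tool mm [34.4 66.   5.5]
tip_near [ 0.4982 -0.0337  0.003 ] tool mm [-28.3  66.5   5.4]
[381.51756187 384.45806898] [ 380.83492595 -268.6311765 ]
```

By calibration the frame is centred to 0.5 mm; the apparent shift was perspective. Closing.

Call:
carry_out:
  rows:
    - [[0, 0, 0], [0, -0.3, 0], 0.5]
    - [[0, 0, 0], [0, 0, 0], 0.7]
    - [[0, 0, 0], [0, 0, 0], 1]
    - [[0, 0, 0], [0, 0, 0], 1]
    - [[0, 0, 0], [0, 0, 0], 1]
    - [[0, 0, 0], [0, 0, 0], 1]
  force: 60

```text
time_s: 15.65
eef_pos: [0.429, -0.0134, 0.0094]
ee_rot: [0.665, 0.747, 0.0, 0.0]
ft_force: [-1.8, 0.4, 6.5]
finger_gap: 0.0095
```

Run:
```python
from h import *
import pickle
st=read_state();d=snapshot("wrist");pickle.dump((st,d),open("w10.pkl","wb"));cv2.imwrite("pics/w10.png",cv2.resize(d["color"][:,:,::-1],None,fx=1.5,fy=1.5,interpolation=cv2.INTER_CUBIC))
print(st["eef_pos"],st["ee_rot"],st["finger_gap"],st["ft_force"])
```

```text
[ 0.42895429 -0.01336365  0.00938833] [6.64882188e-01 7.46948064e-01 2.76760864e-04 4.35546204e-04] 0.009473896217975656 [-1.79252853  0.35447782  6.47354713]
```

View pics/w10.png

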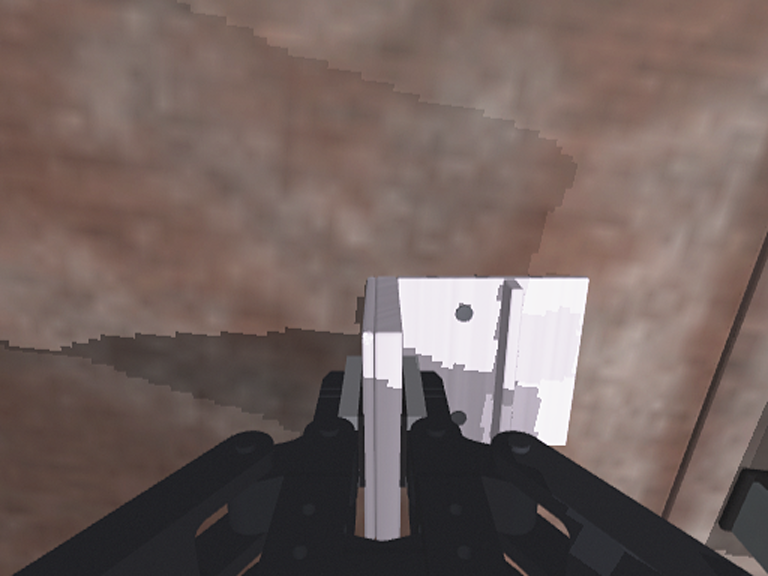

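The frame is held (gap 9.5 mm). I lift, square the yaw and move to just in front of the lip.

Call:
carry_out:
  rows:
    - [[0, 0, 0], [0, 0, -5], 1]
    - [[0, 0, 0], [0, 0, -20], 1]
    - [[0, 0, 0], [0, 0, -25], 1]
    - [[0, 0, 0], [0, 0, -25], 1]
    - [[0, 0, 0], [0, 0, -20], 1]
    - [[0, 0, 0], [0, 0, -10], 1]
    - [[0, 0, 0.058], [0, 0, 0], 1]
    - [[0, 0, 0.058], [0, 0, 0], 1]

```text
time_s: 16.37
eef_pos: [0.4287, -0.0133, 0.1142]
ee_rot: [0.708, 0.706, 0.0, 0.001]
ft_force: [0.3, -0.5, -0.8]
finger_gap: 0.0095
```

Call:
carry_out:
  rows:
    - [[0, 0, 0], [10, 15, 0], 1]
    - [[0, 0, 0], [13, 20, 0], 1]
    - [[0, 0, 0], [13, 20, 0], 1]
    - [[0, 0, 0], [13, 20, 0], 1]
    - [[0, 0, 0], [13, 18, 0], 1]
    - [[0, 0, 0], [12, 12, 0], 1]
    - [[0, 0, 0], [0, 0, 0], 1]
    - [[0, 0, 0], [0, 0, 0], 1]

```text
time_s: 17.03
eef_pos: [0.5334, 0.0611, 0.1129]
ee_rot: [0.707, 0.707, -0.0, -0.0]
ft_force: [-0.1, -0.5, -1.2]
finger_gap: 0.0094
```

Run:
```python
from h import *
import pickle
st=read_state();d=snapshot("wrist");pickle.dump((st,d),open("w11.pkl","wb"));cv2.imwrite("pics/w11.png",cv2.resize(d["color"][:,:,::-1],None,fx=1.5,fy=1.5,interpolation=cv2.INTER_CUBIC))
print(st["eef_pos"],st["ee_rot"],st["finger_gap"],st["ft_force"])
for n,sl in (("top",(slice(110,250),slice(170,320))),("scene",(slice(120,290),slice(160,330)))):
    d=snapshot(n);cv2.imwrite(f"pics/{n}11.png",cv2.resize(d["color"][sl][:,:,::-1],None,fx=4,fy=4,interpolation=cv2.INTER_CUBIC) if n=="top" else cv2.resize(d["color"][sl][:,:,::-1],None,fx=3.5,fy=3.5,interpolation=cv2.INTER_CUBIC))
```

```text
[0.53335005 0.06105264 0.11292117] [ 7.06763920e-01  7.07449225e-01 -4.54074417e-04 -3.86464440e-04] 0.009424116123454992 [-0.0847556  -0.46938526 -1.17107011]
```

View pics/w11.png

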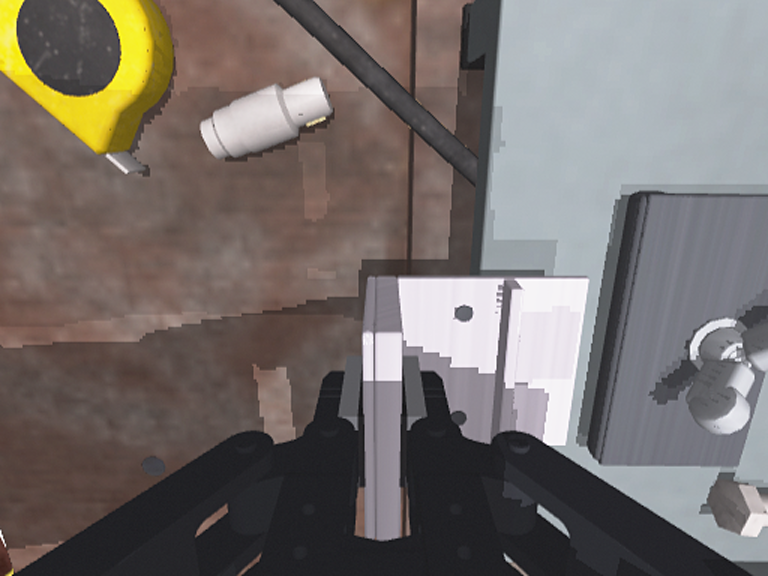

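View pics/scene11.png

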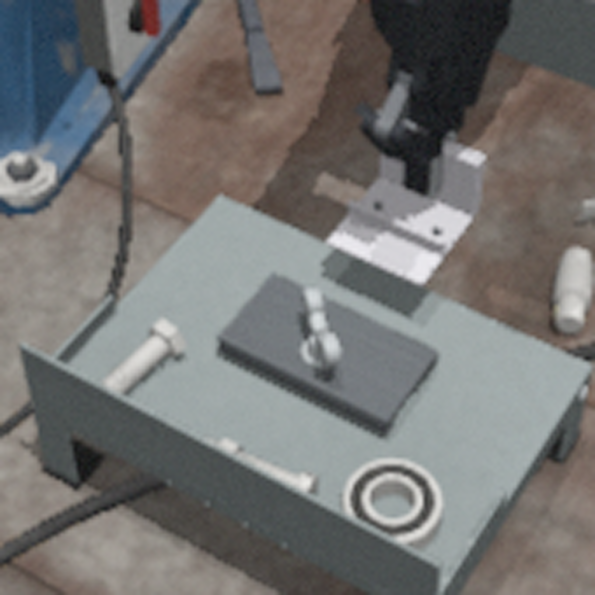

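View pics/top11.png

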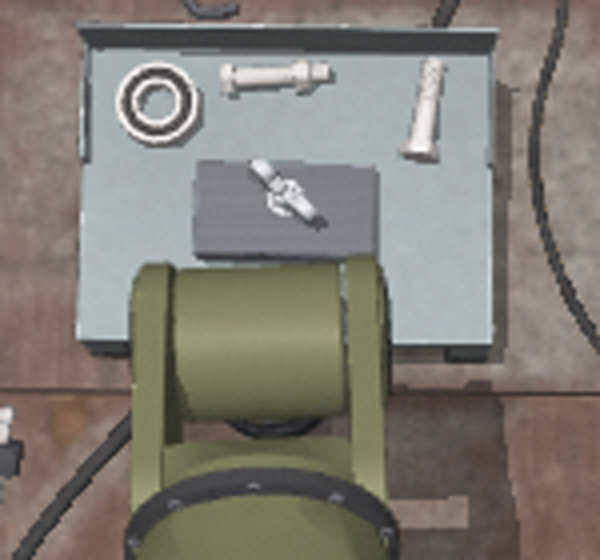

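Run:
```python
import pickle
from h import *
st,w=pickle.load(open("w11.pkl","rb"))
u=lambda x,y:((x+.5)/1.5-.5,(y+.5)/1.5-.5)
def show(n,p,z):
    P=bp(u(*p),z,w,st); print(n,z,P.round(4)); return P
zt=.1129-.0094+.003
a=show("tip_far",(588,278),zt);b=show("tip_near",(564,445),zt);print("mid",(a+b)/2,"yaw",-(a-b)[0]/(a-b)[1])
a=show("ffar",(383,331),zt+.043);b=show("fnear",(383,540),zt+.043);print("mid",(a+b)/2,"yaw",-(a-b)[0]/(a-b)[1])
for z in (.08,.084,.088):
    a=show("lip_far",(646,194),z);b=show("lip_near",(604,464),z);print("mid",(a+b)/2,"len",(a-b)[1],"yaw",-(a-b)[0]/(a-b)[1])
a=show("lipbase_far",(629,196),.073);b=show("lipbase_near",(588,460),.073);print("mid",(a+b)/2,"yaw",-(a-b)[0]/(a-b)[1])
a=show("shelf",(499,2),.07);b=show("shelf2",(482,271),.07);print("yaw",-(a-b)[0]/(a-b)[1])
```

```text
tip_far 0.1065 [0.6018 0.0959 0.1065]
tip_near 0.1065 [0.6016 0.0324 0.1065]
mid [0.60170916 0.06414936 0.1065    ] yaw -0.002987934534357445
ffar 0.1495 [0.536  0.0964 0.1495]
fnear 0.1495 [0.536  0.0333 0.1495]
mid [0.53598824 0.0648365  0.1495    ] yaw 0.0008464796822652806
lip_far 0.08 [0.6302 0.119  0.08  ]
lip_near 0.08 [0.6319 0.0029 0.08  ]
mid [0.63101634 0.06096404 0.08      ] len 0.11603595553860005 yaw 0.01490767489482984
lip_far 0.084 [0.628  0.1195 0.084 ]
lip_near 0.084 [0.6297 0.0062 0.084 ]
mid [0.62883315 0.06283996 0.084     ] len 0.11337717072034134 yaw 0.014907674894829467
lip_far 0.088 [0.6258 0.1201 0.088 ]
lip_near 0.088 [0.6275 0.0094 0.088 ]
mid [0.62664996 0.06471588 0.088     ] len 0.11071838590208263 yaw 0.014907674894830079
lipbase_far 0.073 [0.6277 0.1173 0.073 ]
lipbase_near 0.073 [ 6.282e-01 -5.000e-04  7.300e-02]
mid [0.62798571 0.05838849 0.073     ] yaw 0.004322580510799222
shelf 0.07 [0.5751 0.1817 0.07  ]
shelf2 0.07 [0.5755 0.0872 0.07  ]
yaw 0.004622520750368825
```

The lip (y mid about 0.0638) and the holder (about 0.0645) agree laterally within 1 mm and the yaw is nearly right. I lower onto the ledge.

Call:
carry_out:
  rows:
    - [[0, 0, -0.005], [-0.5, 0, 10], 1]
    - [[0, 0, 0], [0, 0, 10], 1]
    - [[0, 0, 0], [0, 0, 6], 1]
    - [[0, 0, 0], [0, 0, 3], 1]
    - [[0, 0, 0], [0, 0, 2], 1]
    - [[0, 0, 0], [0, 0, 0], 1]

```text
time_s: 17.68
eef_pos: [0.5334, 0.0602, 0.0821]
ee_rot: [0.705, 0.709, -0.0, -0.0]
ft_force: [-1.0, -0.5, -0.5]
finger_gap: 0.0092
```

Call:
carry_out:
  rows:
    - [[0, 0, 0], [0, 0, 1], 1]
    - [[0, 0, 0], [0, 0, 0.5], 1]
    - [[0, 0, 0], [0, 0, 0], 1]

```text
time_s: 17.93
eef_pos: [0.5337, 0.0602, 0.0812]
ee_rot: [0.705, 0.709, 0.0, 0.0]
ft_force: [1.6, -0.8, -1.8]
finger_gap: 0.0093
```

Call:
carry_out:
  rows:
    - [[0, 0, 0], [0, 0, 0.7], 1]
    - [[0, 0, 0], [0, 0, 0.7], 1]
    - [[0, 0, 0], [0, 0, 0], 1]

```text
time_s: 18.18
eef_pos: [0.5336, 0.0602, 0.0796]
ee_rot: [0.705, 0.709, -0.0, 0.0]
ft_force: [1.4, 0.2, -1.2]
finger_gap: 0.0095
```

Run:
```python
from h import *
st=read_state();d=snapshot("wrist");cv2.imwrite("pics/w12.png",cv2.resize(d["color"][:,:,::-1],None,fx=1.5,fy=1.5,interpolation=cv2.INTER_CUBIC))
print(st["eef_pos"],st["ft_force"],st["moment"])
d=snapshot("scene");cv2.imwrite("pics/s12.png",cv2.resize(d["color"][150:260,200:330][:,:,::-1],None,fx=6,fy=5,interpolation=cv2.INTER_CUBIC))
```

```text
[0.53355546 0.06019518 0.0796325 ] [ 1.36828567  0.24625026 -1.19194605] [-0.01046273  0.021103    0.00072739]
```

View pics/w12.png

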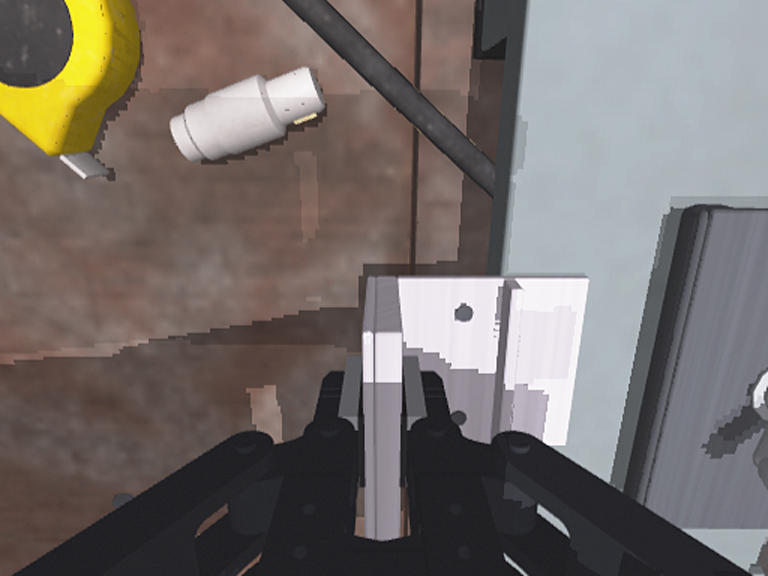

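View pics/s12.png

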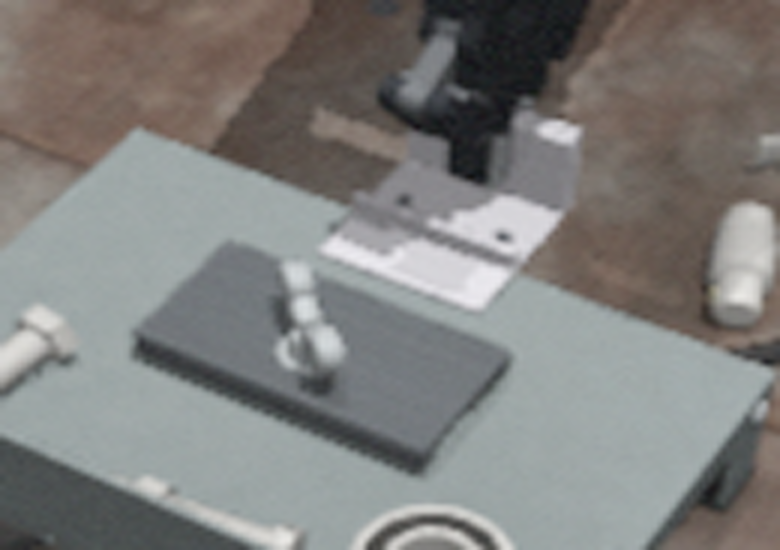

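Run:
```python
from h import *
s=snapshot("scene")
u=lambda x,y:(200+(x+.5)/6-.5,150+(y+.5)/5-.5)
a=bp(u(320,247),.073,s);b=bp(u(487,311),.073,s);print(a,b,(a+b)/2)
a=bp(u(228,240),.085,s);b=bp(u(511,353),.085,s);print(a,b,(a+b)/2,(a-b))
```

```text
[0.60090735 0.0313597  0.073     ] [0.60090173 0.09787775 0.073     ] [0.60090454 0.06461873 0.073     ]
[0.62329    0.00772775 0.085     ] [0.62474806 0.11920785 0.085     ] [0.62401903 0.0634678  0.085     ] [-1.45806536e-03 -1.11480102e-01  2.22044605e-16]
```

Call:
carry_out:
  rows:
    - [[0, 0, 0], [0, 4, -0.3], 1]
    - [[0, 0, 0], [0, 4, 0], 1]
    - [[0, 0, 0], [0, 4, 0], 1]
    - [[0, 0, 0], [0, 4, 0], 1]
    - [[0, 0, 0], [0, 0, 0], 1]

```text
time_s: 18.75
eef_pos: [0.5504, 0.0603, 0.08]
ee_rot: [0.705, 0.709, 0.0, 0.0]
ft_force: [-0.3, -0.5, -1.3]
finger_gap: 0.0092
```

Lateral offset is about +1 mm, corrected below. Now sliding in with small steps.

Call:
carry_out:
  rows:
    - [[0, 0, 0], [-0.8, 2, 0], 1]
    - [[0, 0, 0], [0, 2, 0], 1]
    - [[0, 0, 0], [0, 2, 0], 1]
    - [[0, 0, 0], [0, 2, 0], 1]
    - [[0, 0, 0], [0, 2, 0], 1]
    - [[0, 0, 0], [0, 0, 0], 1]

```text
time_s: 19.25
eef_pos: [0.5599, 0.0595, 0.08]
ee_rot: [0.705, 0.709, 0.0, 0.0]
ft_force: [-0.8, 0.1, -0.8]
finger_gap: 0.0095
```

Run:
```python
from h import *
st=read_state();d=snapshot("wrist");cv2.imwrite("pics/w13.png",cv2.resize(d["color"][:,:,::-1],None,fx=1.5,fy=1.5,interpolation=cv2.INTER_CUBIC))
print(st["eef_pos"],st["ft_force"],st["moment"])
d=snapshot("scene");cv2.imwrite("pics/s13.png",cv2.resize(d["color"][150:260,200:330][:,:,::-1],None,fx=6,fy=5,interpolation=cv2.INTER_CUBIC))
```

```text
[0.55990122 0.05954209 0.08000688] [-0.81356598  0.13795326 -0.75959159] [0.02347617 0.00979517 0.04247963]
```

View pics/w13.png

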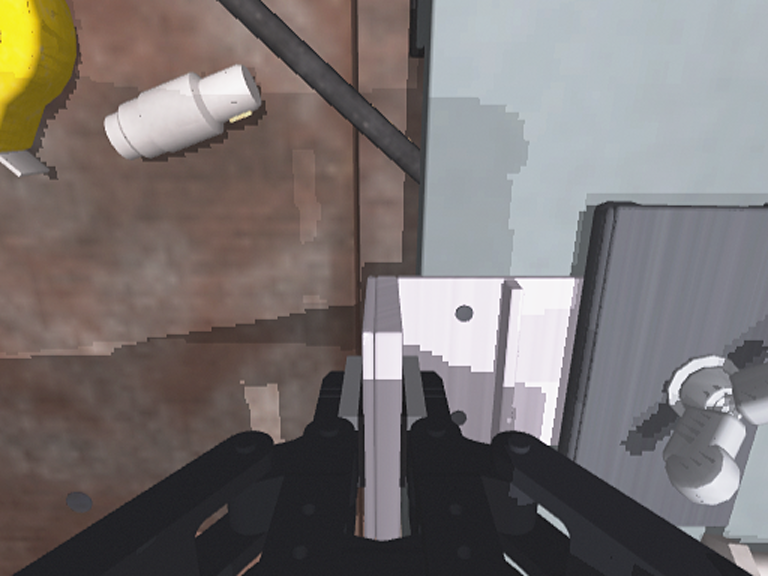

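View pics/s13.png

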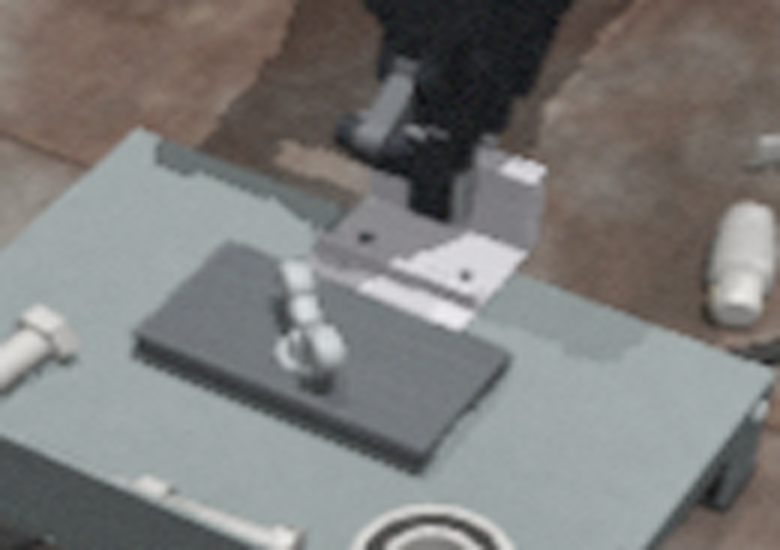

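The tongue tip is now under the lip with no contact force. Continuing.

Call:
carry_out:
  rows:
    - [[0, 0, 0], [0, 2, 0], 1]
    - [[0, 0, 0], [0, 2, 0], 1]
    - [[0, 0, 0], [0, 2, 0], 1]
    - [[0, 0, 0], [0, 2, 0], 1]
    - [[0, 0, 0], [0, 2, 0], 1]
    - [[0, 0, 0], [0, 0, 0], 1]

```text
time_s: 19.85
eef_pos: [0.5699, 0.0596, 0.08]
ee_rot: [0.705, 0.709, 0.0, 0.0]
ft_force: [-0.1, 0.7, -1.3]
finger_gap: 0.0097
```

Call:
carry_out:
  rows:
    - [[0, 0, 0], [0, 1, 0.1], 1]
    - [[0, 0, 0], [0, 1, 0.1], 1]
    - [[0, 0, 0], [0, 1, 0.1], 1]
    - [[0, 0, 0], [0, 1, 0], 1]
    - [[0, 0, 0], [0, 0, 0], 1]
  force: 80

```text
time_s: 20.27
eef_pos: [0.5734, 0.0596, 0.0796]
ee_rot: [0.705, 0.709, -0.0, -0.0]
ft_force: [-3.4, 0.3, 0.8]
finger_gap: 0.0091
```

Ejector contact at about 0.573 (−3.4 N), so home should be near 0.579.

Call:
carry_out:
  rows:
    - [[0, 0, 0], [0, 1, 0], 1]
    - [[0, 0, 0], [0, 1, 0], 1]
    - [[0, 0, 0], [0, 1, 0], 1]
    - [[0, 0, 0], [0, 0, 0], 1]

```text
time_s: 20.6
eef_pos: [0.5763, 0.0596, 0.0796]
ee_rot: [0.705, 0.709, -0.0, -0.0]
ft_force: [-5.5, 0.0, 0.7]
finger_gap: 0.009
```

Call:
carry_out:
  rows:
    - [[0, 0, 0], [0, 1, 0], 1]
    - [[0, 0, 0], [0, 1, 0], 1]
    - [[0, 0, 0], [0, 0, 0], 1]

```text
time_s: 20.85
eef_pos: [0.5782, 0.0596, 0.0796]
ee_rot: [0.705, 0.709, -0.001, -0.001]
ft_force: [-6.9, 0.1, 3.4]
finger_gap: 0.009
```

Call:
carry_out:
  rows:
    - [[0, 0, 0], [0, 1, 0], 1]
    - [[0, 0, 0], [0, 0, 0], 1]

```text
time_s: 21.02
eef_pos: [0.5788, 0.0597, 0.0796]
ee_rot: [0.705, 0.709, -0.001, -0.001]
ft_force: [-10.9, -0.5, 4.6]
finger_gap: 0.0092
```

Call:
carry_out:
  rows:
    - [[0, 0, 0], [0, 0.8, 0], 1]
    - [[0, 0, 0], [0, 0, 0], 1]
    - [[0, 0, 0], [0, 0, 0], 1]

```text
time_s: 21.27
eef_pos: [0.579, 0.0597, 0.0796]
ee_rot: [0.705, 0.709, -0.001, -0.001]
ft_force: [-17.4, 0.8, 8.7]
finger_gap: 0.0087
```

Call:
carry_out:
  rows:
    - [[0, 0, 0], [0, 0.8, 0], 1]
    - [[0, 0, 0], [0, 0, 0], 1]
    - [[0, 0, 0], [0, 0, 0], 1]

```text
time_s: 21.52
eef_pos: [0.5791, 0.0598, 0.0797]
ee_rot: [0.705, 0.709, -0.002, -0.002]
ft_force: [-23.8, -0.6, 14.0]
finger_gap: 0.0089
```

Run:
```python
from h import *
import pickle
st=read_state();d=snapshot("wrist");pickle.dump((st,d),open("w14.pkl","wb"));cv2.imwrite("pics/w14.png",cv2.resize(d["color"][:,:,::-1],None,fx=1.5,fy=1.5,interpolation=cv2.INTER_CUBIC))
print(st["eef_pos"],st["ee_rot"],st["ft_force"],st["moment"])
d=snapshot("scene");cv2.imwrite("pics/s14.png",cv2.resize(d["color"][150:260,200:330][:,:,::-1],None,fx=6,fy=5,interpolation=cv2.INTER_CUBIC))
```

```text
[0.57908388 0.05978265 0.07971275] [ 0.70537895  0.70882456 -0.0020135  -0.00205449] [-23.75423096  -0.63443722  14.00414996] [ 0.03534968  3.53423545 -0.30742953]
```

View pics/w14.png

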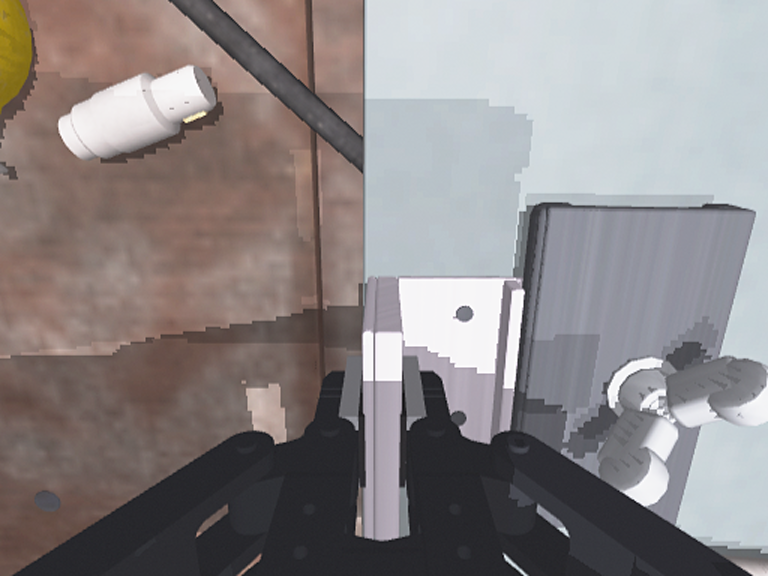

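View pics/s14.png

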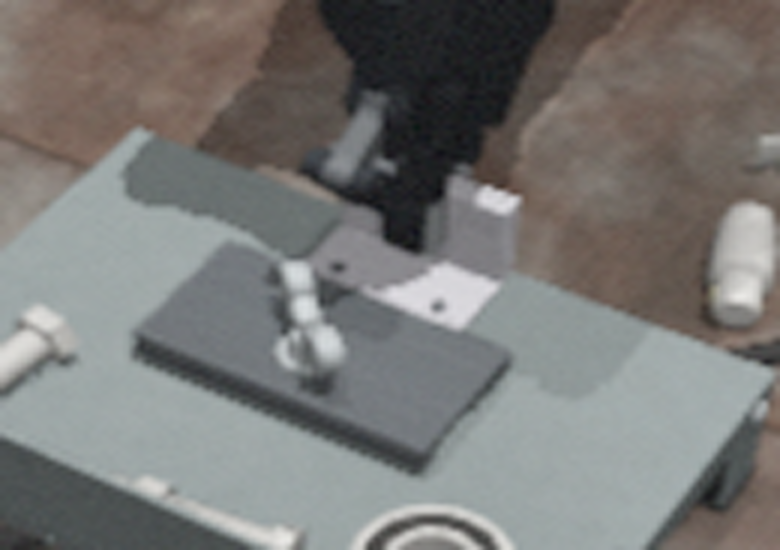

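It's on a hard stop at x=0.579: the last 0.8 mm commanded moved it 0.1 mm while the force rose. Both views show the rib against the lip edge. Moment z of −0.31 means the −y side bears more, so I trim the yaw and the downward load.

Call:
carry_out:
  rows:
    - [[0, 0, 0.005], [0, 0, -0.4], 1]
    - [[0, 0, 0], [0, 0, 0], 1]
    - [[0, 0, 0], [0, 0, 0], 1]

```text
time_s: 21.87
eef_pos: [0.5791, 0.0599, 0.0798]
ee_rot: [0.707, 0.707, -0.002, -0.002]
ft_force: [-21.9, 1.4, 9.8]
finger_gap: 0.0092
```

Run:
```python
from h import *
st=read_state();print(st["eef_pos"],st["ee_rot"],st["ft_force"],st["moment"])
```

```text
[0.57909815 0.05988411 0.07977559] [ 0.70709491  0.70711287 -0.00197344 -0.00207138] [-21.91877261   1.39991459   9.7895371 ] [ 0.18436457  3.17661393 -0.13006179]
```

Call:
carry_out:
  rows:
    - [[0, 0, 0.003], [0, 0, 0], 1]
    - [[0, 0, 0], [0, 0, 0], 1]
    - [[0, 0, 0], [0, 0, 0], 1]

```text
time_s: 22.12
eef_pos: [0.5791, 0.06, 0.0798]
ee_rot: [0.708, 0.706, -0.002, -0.002]
ft_force: [-22.2, 0.8, 9.7]
finger_gap: 0.0089
```

Run:
```python
from h import *
import pickle
st=read_state();print(st["eef_pos"],st["ee_rot"],st["ft_force"],st["moment"])
w=snapshot("wrist");s=snapshot("scene")
cv2.imwrite("pics/w15.png",cv2.resize(w["color"][150:330,200:420][:,:,::-1],None,fx=3.5,fy=3.3,interpolation=cv2.INTER_CUBIC))
cv2.imwrite("pics/s15.png",cv2.resize(s["color"][140:290,160:310][:,:,::-1],None,fx=4,fy=4,interpolation=cv2.INTER_CUBIC))
```

```text
[0.57912971 0.0600016  0.07977026] [ 0.70806943  0.70613716 -0.00192022 -0.00207481] [-22.18059174   0.77127105   9.666919  ] [ 0.26564861  3.14981506 -0.10689073]
```

View pics/w15.png

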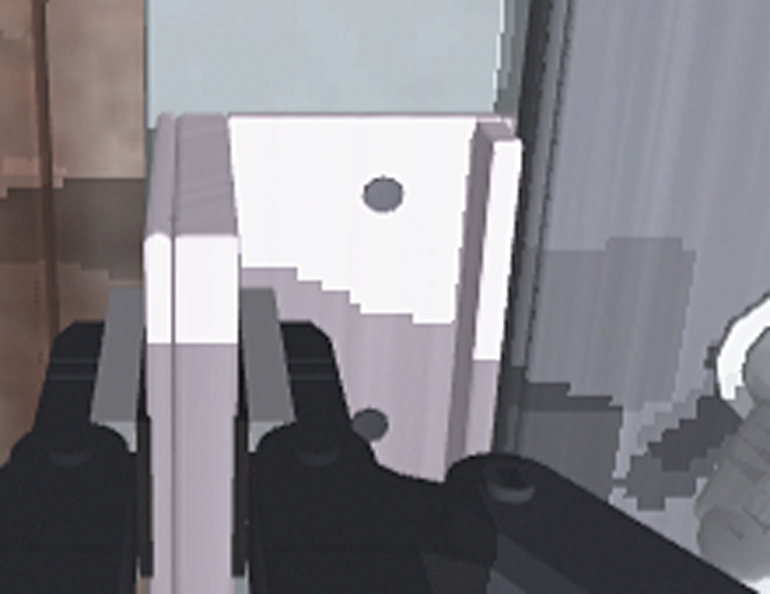

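View pics/s15.png

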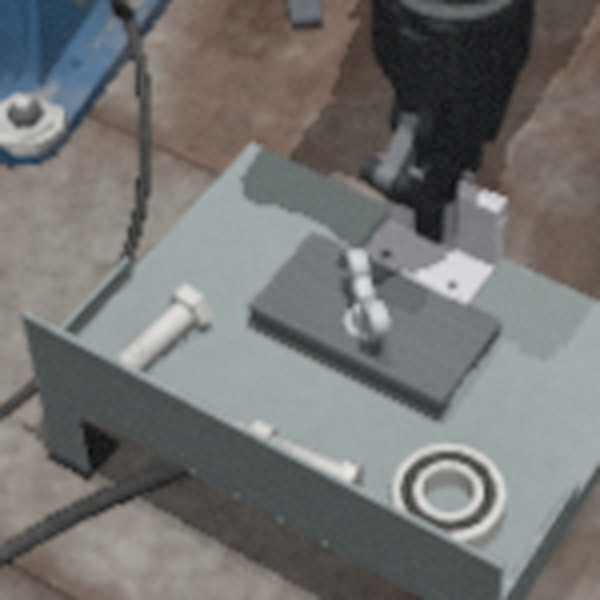

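The push is steady at 22 N against the lip (the spring takes 8.5 N), the yaw is square and the shelf items haven't moved. Handing in.

```bash
python3 -c "
from plant import hand_in,read_state
s=read_state();print(s['time_s'],s['eef_pos'],s['ft_force'],s['finger_gap']);print(hand_in())"
```

```text
22.2167 [0.57912638 0.05997345 0.0797814 ] [-21.71781137   1.9460294   10.21056624] 0.00915234153469954
the job is handed in; nothing more can be done
None
```

The wing nut is slackened, and the label holder is home on the shelf, card facing out, still held and pressed in against the ejector spring. I handed in at 22.2 s of the 72 s allowed.

**Nut:** it turned 3.59 rad (about 206°) anticlockwise by the tool's own rotation, and the lip could be seen to lift. My first grip was too low, on the boss under the ears. I then turned part of the way about 3 mm off the nut's axis, with up to about 40 N at the wrist, before re-centring.

**Seating:** I felt the ejector at x ≈ 0.573 and a hard stop at 0.579, which matches 6 mm of travel and the place I had worked out for home. The last 0.8 mm commanded moved the holder only about 0.1 mm.

**Hold at hand-in:**

| Check | Reading |
|---|---|
| Push into the slot | about 22 N, of which the spring takes 8.5 N |
| Downward load | about 10 N |
| Finger gap on the frame | about 9 mm |
| Yaw | about −0.003 rad |

**Checks that were less certain:**
- A small yaw moment of −0.1 N m remains, so the right side of the rib may bear slightly more than the left.
- The cameras disagreed on the lip's yaw by about ±0.015 rad.
- They also disagreed on sideways centring by about 1 mm.

In the last pictures the bearing and bolts were where they started. The coupler and tape looked undisturbed in the later wrist views, though I did not measure them or the chisel again.

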